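# Lay up the self-service tea point

## Robot

A 6-joint arm with a two-finger parallel gripper is mounted at the origin on the work surface. World frame = base frame: x ahead of the robot, y to its left, z up, the work surface at z = 0. Lengths are in mm, angles in rad, forces in N, time in s.
With the tool pointing down it reaches from about 350 to 875 mm from the base axis. Payload 15.5 kg.
Tool frame: the origin (TCP) lies at the very end of the fingers, on their centre line; the grasp point (between the pads) lies 19 mm behind it; z points along the fingers, y is the line along which they close (so a half turn about z gives the same grasp; the last joint's range is limited). The gripper opens to 85 mm and grips with 20 to 120 N. Pads are 22 mm wide; open, the fingers measure 114 mm over their backs; the gripper's body (76 mm by 85 mm) begins 54 mm behind the grasp point. The pads swing forward as they close: fully open they stand 13 mm farther back than shut.
Start: joints at [1.006, 0.494, 1.345, -0, 1.302, -0.096], TCP at [282.938, 557.29, 231.277] pointing down, gripper open.
Joint ranges: [-2.91, 2.91], [-0.82, 2.16], [0.22, 2.67], [-1.22, 4.37], [0.12, 2.79], [-3.08, 3.08]. Speed limits (rad/s): [1.89, 1.89, 2.57, 3.01, 3.01, 3.01].

## Interface

Orientations are given as a rotation vector (axis times angle).
In Python, from rig import ctrl gives the robot as it stands.
- The arm moves only by the tool carry_out, never from a script. Its argument "increments" is one flat list of numbers, 6 for each row, row after row: the shift along the tool's x, y, z in m, then the turn, a rotation vector about the tool's x, y, z in degrees. A call has 1 to 8 rows; each row shifts and turns the commanded pose from where the row before left it, along the tool's axes as they then stand; what a row does not reach is not made up. A row lasts 1/8 s, in which the tool goes at most 62.5 mm and 10.7 degrees, less where a joint would pass 70% of its speed; a pose out of reach is approached as far as the arm can. A call with a gripper value outside its range is refused whole. "hand" is the finger opening in m, from 0 to 0.0854, set as the call begins (left out, the last holds). The fingers move at their own pace and stop on an object; the grip force is fixed at half the most. Time passes only in rows, so rows that do not move let the fingers close. It gives the time, the measured TCP pose, the force, the opening and the grip force at its end, in the units of the state.
- ctrl.observe(): the state, without advancing time (a new reading comes with each control period).
- ctrl.grab_frame(name): name is "scene" or "top" or "wrist"; returns a dict with "image" (420x560x3 uint8, red, green, blue), "mtx" (3x3 intrinsics, pixels), "R" (3x3) and "t" (3): a world point X has camera coordinates R X + t. Camera axes: x right, y down, z forward; pixel columns grow to the right and rows downward; lengths in mm; the calibration is good to about 2 mm. The wrist camera is an equidistant fisheye: a pixel r from the principal point sees the ray r / f radians off the axis. A picture is of the moment at which its call begins. There is no depth.
- ctrl.sign_off(): hands the job in; it is judged then, once.
The state is a dict: "time_s": time; "joint_pos": joint angles; "joint_vel": joint speeds; "tau": joint torques, N m; "position": TCP position; "tool_rot": TCP orientation; "force": force on the tool from outside, world axes, zero at the start; "ft_torque": the same for the moment, N m; "finger_gap": finger opening in mm; "grip_force": force on a finger pad.
Only numpy, scipy, OpenCV 4.12 (cv2) and the standard library are available. Lean on these libraries where they do the work, as an engineer would, in place of code of your own. Each camera call takes 0.05 s, during which the arm holds its last target. There are 200 camera calls.

## Task

Lay up the tea point for opening: hang every mug by its handle on the arms of the cup tree, one mug to an arm, and stack all the tea tins in the wooden tray as one neat column, lids up, each centred and square with the tray, the wide tins below the narrow ones. Leave the other things on the bar where they are.

Things in the scene. Friction and masses are not known exactly. Their poses are not given: they have to be found in the camera images.
- cup_tree: the cup tree, a heavy fixed steel stand: round foot 156 mm across and 22 mm high, upright post 16 mm thick, wooden ball on top (195 mm above the bar). Three identical arms stick out of the post 155 mm above the bar, 120 degrees apart. Origin on the bar, on the post's axis
- arm1: an arm of the cup tree, a bare 8 mm round rod. Origin on the post's axis at the arm's height, x outward along the arm, z up. Its centre line stays in its x-z plane: level out to x = 55 mm, then an upward bend of 45 mm radius (about x 55, z 45) to x 92, z 19 where it rises at 55 degrees, then straight to its open tip at x 106, z 40. A mug hung and let go swings down below the arm
- arm2: an arm of the cup tree, a bare 8 mm round rod. Origin on the post's axis at the arm's height, x outward along the arm, z up. Its centre line stays in its x-z plane: level out to x = 55 mm, then an upward bend of 45 mm radius (about x 55, z 45) to x 92, z 19 where it rises at 55 degrees, then straight to its open tip at x 106, z 40. A mug hung and let go swings down below the arm
- arm3: an arm of the cup tree, a bare 8 mm round rod. Origin on the post's axis at the arm's height, x outward along the arm, z up. Its centre line stays in its x-z plane: level out to x = 55 mm, then an upward bend of 45 mm radius (about x 55, z 45) to x 92, z 19 where it rises at 55 degrees, then straight to its open tip at x 106, z 40. A mug hung and let go swings down below the arm
- cup1_centre (a point): a teal ceramic mug, straight-sided, 62 mm across and 84 mm high, open on top, 250 g, at first upright on the bar; the point is on its axis half-way up (42 mm above its underside), z up through its mouth, y towards its handle, which stands out on one side to 66 mm from the axis. All mugs are alike. None from the start if not there today
- cup1_eye (a point): the middle of the opening of that mug's handle: 44.5 mm from the mug's axis along its y, at the same height as the centre. The opening is 27 mm wide (between the mug's wall and the handle) and 40 mm high; the handle is an 8 mm round bar, and the opening is looked through along the mug's x
- cup2_centre (a point): a teal ceramic mug, straight-sided, 62 mm across and 84 mm high, open on top, 250 g, at first upright on the bar; the point is on its axis half-way up (42 mm above its underside), z up through its mouth, y towards its handle, which stands out on one side to 66 mm from the axis. All mugs are alike. None from the start if not there today
- cup2_eye (a point): the middle of the opening of that mug's handle: 44.5 mm from the mug's axis along its y, at the same height as the centre. The opening is 27 mm wide (between the mug's wall and the handle) and 40 mm high; the handle is an 8 mm round bar, and the opening is looked through along the mug's x
- cup3_centre (a point): a teal ceramic mug, straight-sided, 62 mm across and 84 mm high, open on top, 250 g, at first upright on the bar; the point is on its axis half-way up (42 mm above its underside), z up through its mouth, y towards its handle, which stands out on one side to 66 mm from the axis. All mugs are alike. None from the start if not there today
- cup3_eye (a point): the middle of the opening of that mug's handle: 44.5 mm from the mug's axis along its y, at the same height as the centre. The opening is 27 mm wide (between the mug's wall and the handle) and 40 mm high; the handle is an 8 mm round bar, and the opening is looked through along the mug's x
- wide1_centre (a point): a closed rectangular tea tin, black with a flat aluminium lid and a paper band, 80 mm long (x), 60 mm wide (y), 50 mm high, about 220 g, one of the wide tins; the point is its very centre, z up through the lid. None from the start if it is not there today
- wide2_centre (a point): a closed rectangular tea tin, black with a flat aluminium lid and a paper band, 80 mm long (x), 60 mm wide (y), 50 mm high, about 220 g, one of the wide tins; the point is its very centre, z up through the lid. None from the start if it is not there today
- wide3_centre (a point): a closed rectangular tea tin, black with a flat aluminium lid and a paper band, 80 mm long (x), 60 mm wide (y), 50 mm high, about 220 g, one of the wide tins; the point is its very centre, z up through the lid. None from the start if it is not there today
- narrow1_centre (a point): a closed rectangular tea tin, black with a flat aluminium lid and a paper band, 66 mm long (x), 46 mm wide (y), 44 mm high, about 150 g, one of the narrow tins; the point is its very centre, z up through the lid. None from the start if it is not there today
- narrow2_centre (a point): a closed rectangular tea tin, black with a flat aluminium lid and a paper band, 66 mm long (x), 46 mm wide (y), 44 mm high, about 150 g, one of the narrow tins; the point is its very centre, z up through the lid. None from the start if it is not there today
- tin_tray: a shallow fixed rectangular tray of light wood, 110 mm (x) by 90 mm (y) outside, 14 mm high, walls 6 mm thick, its inside 98 by 78 mm; origin at the centre of its underside, x along its long side, z up
- tin_tray_in (a point): the centre of the tray's inner floor, on which the lowest tin stands (6 mm above the bar)
- sugar_jar: a closed glass sugar jar with a steel lid, 68 mm across and 85 mm high; not part of the job, to be left where it is; origin under its middle
- milk_pitcher: a steel milk pitcher, 78 mm across and 90 mm high; not part of the job, to be left where it is; origin under its middle
- tamper: a steel tamper, 58 mm across and 78 mm high; not part of the job, to be left where it is; origin under its middle
- syrup: an amber syrup bottle, 64 mm across and 190 mm high; not part of the job, to be left where it is; origin under its middle
- portafilter: a portafilter lying flat, 68 mm basket with a black handle, 215 mm long, 34 mm high; not part of the job, to be left where it is; origin under its middle
- notepad: a yellow block of notes, 76 mm square and 14 mm high; not part of the job, to be left where it is; origin under its middle
- spoon: a steel spoon, 170 mm long, lying flat; not part of the job, to be left where it is; origin under its middle
Mind the look-alikes: they are no part of the job. Leave any green or red look-alike of the part that bears wide3_centre alone.

How it is judged:
By the outcome, as a careful person would: the job done as asked, in the order asked, and still so for the second after the job is handed in, with the robot touching nothing.
Of cup1, cup2, cup3 only 2 to 3 are there at a start; the rules pass over those that are not, and their reading is None.
Of wide1, wide2, wide3, narrow1, narrow2 only 4 to 5 are there at a start; the rules pass over those that are not, and their reading is None.
At some moment in a run one of cup1, cup2, cup3 may be knocked a few centimetres aside while the robot is not near it.
It also fails if it takes over 208 s, if anything falls off the work surface, if the arm or the gripper's body presses on something with over 40 N, if the wrist force passes 120 N, or if a joint passes its speed limit or range.

## Working session

There is one attempt and no reset: what is moved stays moved. The work goes in short steps, Python scripts to look and compute and a tool call to move; the robot and the scene stay as the last step left them, time stands still between calls to the robot, and variables do not carry over. Pictures are saved under pics/ and viewed, at most 14 in all, crops included, and the job is handed in when it is done.

Besides the shell and the picture viewer there is one more tool, called by a JSON object that holds its "api" and its "payload", one argument or row to a line. carry_out: Moves the arm, as the interface text tells. Its arguments: {"type":"object","properties":{"increments":{"type":"array","items":{"type":"number"}},"hand":{"type":"number"}},"required":["increments"]}

```bash
mkdir -p pics; python3 - <<'E'
from rig import ctrl
import cv2,pickle,numpy as np
s=ctrl.observe();print(s)
for n in("scene","top","wrist"):
    f=ctrl.grab_frame(n);pickle.dump(f,open(f"{n}0.pkl","wb"))
    cv2.imwrite(f"pics/{n}0.png",cv2.cvtColor(f["image"],cv2.COLOR_RGB2BGR))
    print(n,f["mtx"].tolist(),np.round(f["R"],4).tolist(),f["t"].tolist() if hasattr(f["t"],'tolist') else f["t"])
E
```

```text
{'time_s': 0.0, 'joint_pos': array([ 1.00549359e+00,  4.94172906e-01,  1.34613320e+00,  1.25045654e-05,
        1.30248657e+00, -9.54747237e-02]), 'joint_vel': array([-0.00056049,  0.0007243 ,  0.00072476, -0.0006758 , -0.00062478,
        0.00132917]), 'tau': array([ 3.30845505e-04, -8.82156301e+01, -3.83868277e+01, -1.74220504e-04,
        1.00096784e-02,  2.89934758e-05]), 'position': array([282.74601815, 556.98740328, 230.7059392 ]), 'tool_rot': array([-7.31146766e-01, -3.05491540e+00,  1.77667405e-03]), 'force': array([-0.59422569,  0.11443024,  0.23565404]), 'ft_torque': array([-0.01809814,  0.02611605, -0.02190387]), 'grip_force': 0.0, 'finger_gap': 85.3447621109166}
scene [[461.4215900718124, 0.0, 288.8662817656052], [0.0, 461.4215900718124, 215.71426610135313], [0.0, 0.0, 1.0]] [[0.8596, 0.5109, -0.0041], [0.2994, -0.5103, -0.8062], [-0.4139, 0.6918, -0.5916]] [-498.6789603768077, -83.34226799855924, 1379.536147665658]
top [[523.228876442401, 0.0, 267.41044231522244], [0.0, 523.228876442401, 210.88046399254696], [0.0, 0.0, 1.0]] [[-0.0062, -1.0, -0.0008], [-0.9801, 0.0062, -0.1984], [0.1984, -0.0004, -0.9801]] [19.884375997232226, 581.2676810605725, 1410.1896204020352]
wrist [[325.19226210127806, 0.0, 275.8112881448314], [0.0, 325.19226210127806, 210.1206716739889], [0.0, 0.0, 1.0]] [[0.4531, 0.8915, -0.0002], [0.8548, -0.4344, 0.2838], [0.253, -0.1288, -0.9589]] [-624.515696536797, -37.48958784453394, 377.93636706676836]
```

View pics/scene0.png

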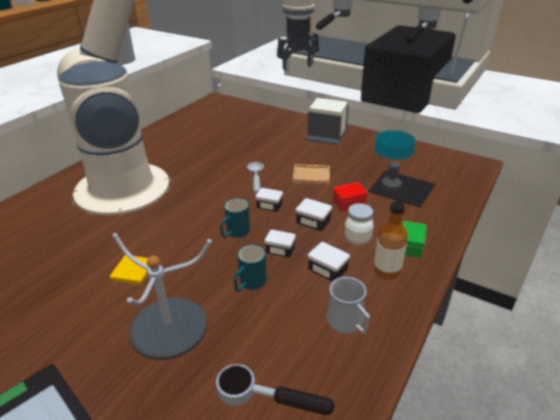

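View pics/top0.png

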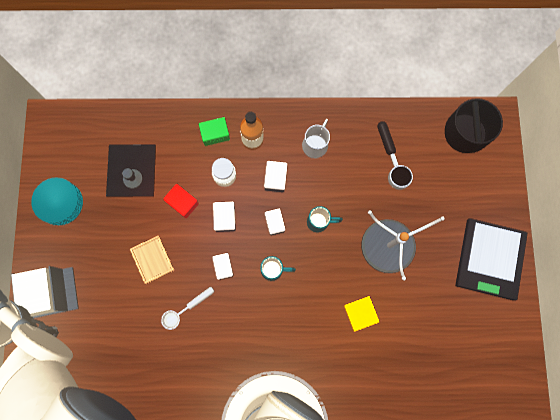

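The scene shows 2 mugs (about (236,218) and (251,268)) and 4 tins with the tray at (312,173). The top view has the mugs at (319,218) and (272,268), with both handles to the right. The wide tins are at (276,175) and (224,216), the narrow tins at (275,221) and (222,266), the tray at (152,259), and the tree ball at (403,237) with arm tips near (370,212), (443,218) and (404,278). Next I measure.

```bash
cat > h.py <<'E'
import numpy as np,cv2,pickle
from scipy.spatial.transform import Rotation as Ro
def ray(f,p,fish=False):
    K=np.array(f["mtx"]);R=np.array(f["R"]);t=np.array(f["t"])
    x=(p[0]-K[0,2])/K[0,0];y=(p[1]-K[1,2])/K[1,1]
    if fish:
        r=np.hypot(x,y);s=np.sin(r)/r if r>1e-9 else 1.;d=np.array([x*s,y*s,np.cos(r)])
    else: d=np.array([x,y,1.])
    d=R.T@d;return -R.T@t,d/np.linalg.norm(d)
def plane(f,p,z,fish=False):
    c,d=ray(f,p,fish);return c+d*(z-c[2])/d[2]
def tri(rs):
    A=sum(np.eye(3)-np.outer(d,d) for c,d in rs);b=sum((np.eye(3)-np.outer(d,d))@c for c,d in rs)
    X=np.linalg.solve(A,b);return X,max(np.linalg.norm(np.cross(X-c,d)) for c,d in rs)
def proj(f,X,fish=False):
    K=np.array(f["mtx"]);v=np.array(f["R"])@np.array(X,float)+np.array(f["t"])
    if fish:
        r=np.arctan2(np.hypot(*v[:2]),v[2]);u=v[:2]/max(np.hypot(*v[:2]),1e-9)*r
    else:u=v[:2]/v[2]
    return u*K[0,0]+K[:2,2]
def blobs(m,lo=30,hi=1e9):
    n,l,s,c=cv2.connectedComponentsWithStats(m.astype(np.uint8))
    return [(c[i].round(1),s[i,4],l==i) for i in range(1,n) if lo<s[i,4]<hi]
def rect(mask):
    c,_=cv2.findContours(mask.astype(np.uint8),cv2.RETR_EXTERNAL,cv2.CHAIN_APPROX_NONE)
    return cv2.boxPoints(cv2.minAreaRect(max(c,key=len)))
def load(n):return pickle.load(open(n+".pkl","rb"))
E
python3 - <<'E'
from h import *
T=load("top0");S=load("scene0")
for n,f in(("T",T),("S",S)):
    im=f["image"];hsv=cv2.cvtColor(im,cv2.COLOR_RGB2HSV)
    m=(hsv[...,1]<45)&(hsv[...,2]>170)
    if n=="T": m[:110]=0;m[340:]=0;m[:,:195]=0;m[:,460:]=0
    else: m[:185]=0;m[:,:180]=0;m[290:]=0;m[:,370:]=0
    print(n,"white",[(b[0].tolist(),b[1]) for b in blobs(m,20)])
    te=(hsv[...,0]>80)&(hsv[...,0]<105)&(hsv[...,1]>90)
    if n=="S": te[:190]=0
    print(n,"teal",[(b[0].tolist(),b[1]) for b in blobs(te,20)])
cv2.imwrite("pics/c1.png",cv2.cvtColor(cv2.resize(T["image"][150:300,195:455],None,fx=3,fy=3,interpolation=cv2.INTER_CUBIC),cv2.COLOR_RGB2BGR))
cv2.imwrite("pics/c2.png",cv2.cvtColor(cv2.resize(S["image"][155:350,100:360],None,fx=3,fy=3,interpolation=cv2.INTER_CUBIC),cv2.COLOR_RGB2BGR))
E
```

```text
T white [([316.9, 138.1], np.int32(301)), ([397.0, 170.6], np.int32(138)), ([222.9, 170.7], np.int32(484)), ([275.3, 174.9], np.int32(559)), ([223.7, 215.6], np.int32(585)), ([274.6, 221.0], np.int32(368)), ([392.9, 242.3], np.int32(256)), ([318.2, 220.0], np.int32(171)), ([425.3, 226.2], np.int32(115)), ([222.3, 265.8], np.int32(387)), ([271.1, 269.2], np.int32(233)), ([203.5, 294.9], np.int32(137))]
T teal [([56.7, 201.2], np.int32(1882)), ([325.4, 219.1], np.int32(128)), ([276.3, 268.9], np.int32(120))]
S white [([267.8, 193.2], np.int32(251)), ([313.8, 207.7], np.int32(412)), ([360.0, 210.3], np.int32(215)), ([358.2, 225.6], np.int32(192)), ([280.0, 237.3], np.int32(324)), ([328.8, 254.8], np.int32(611))]
S teal [([236.9, 223.1], np.int32(525)), ([251.3, 274.0], np.int32(668))]
```

View pics/c1.png

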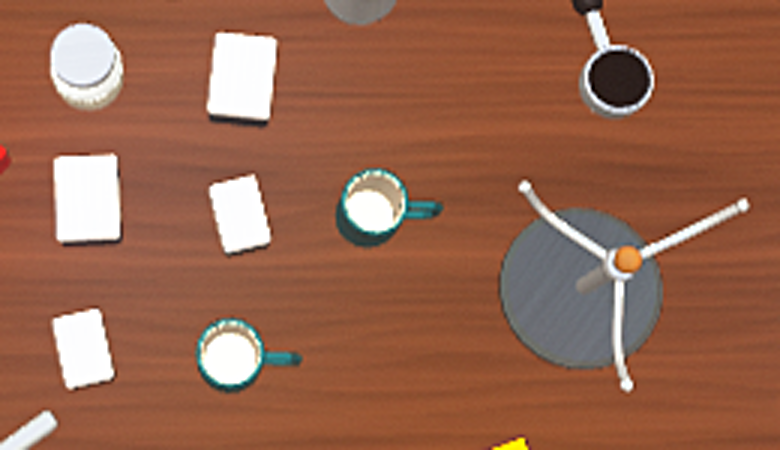

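View pics/c2.png

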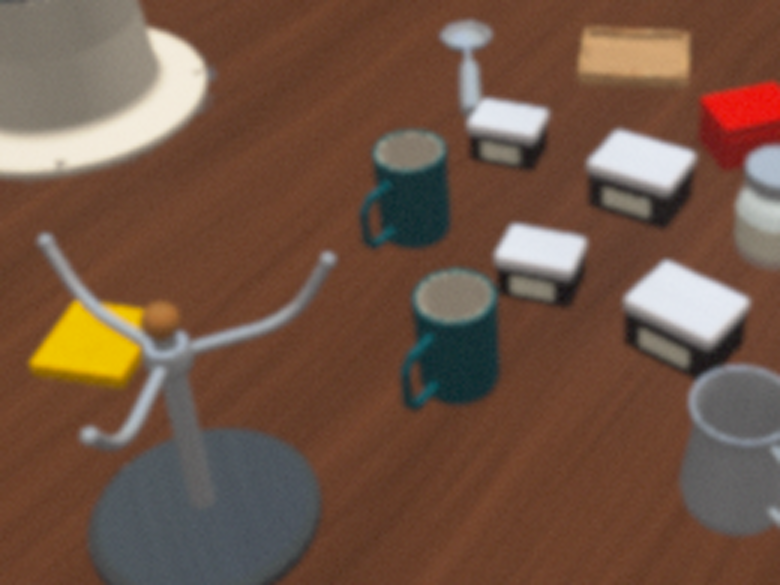

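```bash
python3 - <<'E'
from h import *
T=load("top0");S=load("scene0")
o1=lambda u,v:(195+(u+.5)/3-.5,150+(v+.5)/3-.5)
o2=lambda u,v:(100+(u+.5)/3-.5,155+(v+.5)/3-.5)
prs={"W1":((275.3,174.9),(328.8,254.8)),"W2":((223.7,215.6),(313.8,207.7)),"N1":((274.6,221),(280,237.3)),"N2":((222.3,265.8),(267.8,193.2)),
"cupA":(o1(374,201),o2(455,297)),"cupB":(o1(231,352),o2(411,152)),"ball":(o1(628,259),o2(161,318)),
"tipL":(o1(525,187),o2(328,259)),"tipR":(o1(743,205),o2(90,437)),"tipD":(o1(626,385),o2(45,240)),
"hA":(o1(438,208),o2(408,385)),"hB":(o1(297,359),o2(367,225))}
P={}
for k,(a,b) in prs.items():
    X,e=tri([ray(T,a),ray(S,b)]);P[k]=X;print(k,X.round(1),"err",round(e,1))
for k in("tipL","tipR","tipD"):
    d=P[k]-P["ball"];print(k,np.degrees(np.arctan2(d[1],d[0])).round(1),np.hypot(d[0],d[1]).round(1))
# foot
hsv=cv2.cvtColor(T["image"],cv2.COLOR_RGB2HSV)
# tins & tray angles
m=(hsv[...,1]<45)&(hsv[...,2]>170);m[:,:195]=0
for k,z in(("W1",50),("W2",50),("N1",44),("N2",44)):
    b=min(blobs(m),key=lambda b:np.hypot(*(b[0]-prs[k][0])))
    q=np.array([plane(T,p,z)[:2] for p in rect(b[2])]);e=[q[1]-q[0],q[2]-q[1]];L=[np.linalg.norm(v) for v in e];v=e[int(np.argmax(L))]
    print(k,q.mean(0).round(1),np.round(L,1),"long axis deg",round(np.degrees(np.arctan2(v[1],v[0]))%180,1))
for f,n in((T,"T"),(S,"S")):
    h=cv2.cvtColor(f["image"],cv2.COLOR_RGB2HSV);w=(h[...,0]>9)&(h[...,0]<25)&(h[...,2]>150)&(h[...,1]>50)
    if n=="T":w[:225]=0;w[300:]=0;w[:,:120]=0;w[:,190:]=0
    else:w[:150]=0;w[195:]=0;w[:,:280]=0;w[:,340:]=0
    b=max(blobs(w),key=lambda b:b[1]);q0=rect(b[2]);q=np.array([plane(f,p,14)[:2] for p in q0])
    print(n,"tray",b[0],b[1],plane(f,b[0],14).round(1),q.mean(0).round(1),[np.linalg.norm(q[i]-q[i-1]).round(1) for i in range(4)],q.round(0).tolist())
    v=q[1]-q[0];print(np.degrees(np.arctan2(v[1],v[0])))
    P[n]=b[0]
print("tray tri",tri([ray(T,P["T"]),ray(S,P["S"])]))
E
```

```text
W1 [690.1  -6.5  45.2] err 0.9
W2 [571.9 140.4  46. ] err 1.0
N1 [556.3  -3.4  40.1] err 0.8
N2 [429.  142.   43.4] err 0.7
cupA [ 559.7 -126.6   81.3] err 0.2
cupB [422.7   6.4  81.7] err 1.1
ball [ 488.9 -329.1  184.9] err 0.5
tipL [ 549.6 -242.7  195.2] err 0.7
tipR [ 533.  -426.4  194. ] err 0.6
tipD [ 382.  -319.   195.3] err 0.1
hA [ 559.7 -189.9   45.6] err 0.6
hB [419.2 -54.8  44. ] err 1.0
tipL 54.9 105.5
tipR -65.6 106.8
tipD 174.6 107.4
W1 [688.5  -7. ] [80.5 58.8] long axis deg 173.6
W2 [570.7 139.2] [59.4 80.3] long axis deg 3.3
N1 [555.2  -3.9] [44.8 66.1] long axis deg 13.2
N2 [429.8 142.6] [45.  66.3] long axis deg 12.5
T tray [151.3 259.5] 1232 [451.6 346.8  14. ] [449.4 351.9] [np.float64(114.5), np.float64(111.6), np.float64(115.2), np.float64(110.1)] [[477.0, 428.0], [525.0, 328.0], [422.0, 276.0], [375.0, 376.0]]
-64.47271268870057
S tray [311.4 172.7] 543 [457.4 342.1  14. ] [455.2 343.5] [np.float64(89.5), np.float64(113.6), np.float64(89.6), np.float64(108.0)] [[385.0, 354.0], [483.0, 412.0], [523.0, 331.0], [430.0, 277.0]]
30.318170935222263
tray tri (array([452.94167488, 348.56576762,   9.04374799]), np.float64(1.026575065622483))
```

All points agree with the given sizes and heights. The tree axis is at (489,-329) with arms at 55°, -65° and 175°. Mug A is at (560,-127) and mug B at (423,6), both with handles towards -y. Mug A goes first, onto the -65° arm.

{"api": "carry_out", "payload": {
  "increments": [0,0,0,0,0,10.5,0,0,0,0,0,10.5,0,0,0,0,0,10.5,0,0,0,0,0,10.5,0,0,0,0,0,10.5,0,0,0,0,0,10.6],
  "hand": 0.085
}}

```text
time_s: 0.9
position: [282.8, 557.1, 231.0]
tool_rot: [2.228, 2.214, -0.001]
force: [-0.1, 0.9, 0.5]
finger_gap: 85.4
grip_force: 0.0
```

{"api": "carry_out", "payload": {
  "increments": [-0.0427,0.0173,0,0,0,0,-0.0427,0.0173,0,0,0,0,-0.0427,0.0173,0,0,0,0,-0.0427,0.0173,0,0,0,0,-0.0427,0.0173,0,0,0,0,-0.0427,0.0173,0,0,0,0,-0.0427,0.0173,0,0,0,0,-0.0427,0.0173,0,0,0,0]
}}

```text
time_s: 1.9
position: [421.6, 214.2, 231.3]
tool_rot: [2.222, 2.221, 0.0]
force: [-0.0, 0.5, -0.5]
finger_gap: 84.9
grip_force: 0.0
```

{"api": "carry_out", "payload": {
  "increments": [-0.0427,0.0173,0,0,0,0,-0.0427,0.0173,0,0,0,0,-0.0427,0.0173,0,0,0,0,-0.0427,0.0173,0,0,0,0,-0.0427,0.0173,0,0,0,0,-0.0427,0.0173,0,0,0,0,-0.0427,0.0173,0,0,0,0,-0.0427,0.0173,0,0,0,0]
}}

```text
time_s: 2.9
position: [559.8, -127.5, 231.1]
tool_rot: [-2.222, -2.221, 0.0]
force: [0.7, -0.5, -0.4]
finger_gap: 85.1
grip_force: 0.0
```

```bash
cat >> h.py <<'E'
def snap(ctrl,n,name):
    f=ctrl.grab_frame(n);pickle.dump(f,open(name+".pkl","wb"));cv2.imwrite(f"pics/{name}.png",cv2.cvtColor(f["image"],cv2.COLOR_RGB2BGR));return f
def st(ctrl):
    s=ctrl.observe();R=Ro.from_rotvec(s["tool_rot"]).as_matrix()
    print("t",round(s["time_s"],2),"pos",s["position"].round(1),"gap",round(s["finger_gap"],1),"F",s["force"].round(1),"j",np.degrees(s["joint_pos"]).round(0));return s["position"],R
def go(P,R,X):print("tool shift mm",(R.T@(np.array(X)-P)).round(1))
E
python3 - <<'E'
from h import *
from rig import ctrl
P,R=st(ctrl);print(R.round(3).tolist())
W=snap(ctrl,"wrist","w1")
print(proj(W,[560,-127,84],True),proj(W,P,True))
E
```

```text
t 2.9 pos [ 559.8 -127.5  231.1] gap 85.1 F [ 0.7 -0.5 -0.4] j [-19.  24.  84.   0.  71. -19.]
[[0.0, 1.0, -0.0], [1.0, -0.0, 0.0], [0.0, -0.0, -1.0]]
[274.90756248 195.0326923 ] [273.64312243 268.33151692]
```

View pics/w1.png

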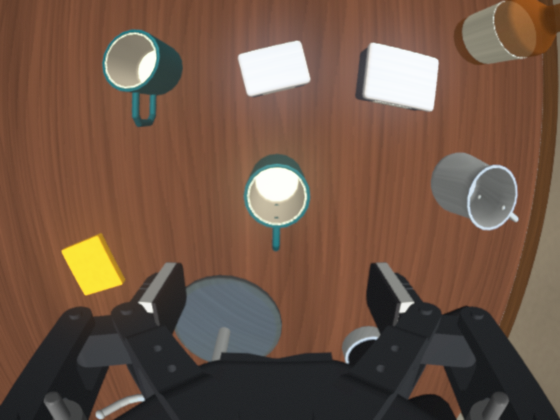

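The wrist view shows mug A's rim at (277,195), where I predicted (275,195), with the handle straight down the image (-y). It is on target, so I go down and grip.

{"api": "carry_out", "payload": {
  "increments": [0,0,0.03,0,0,0,0,0,0.03,0,0,0,0,0,0.03,0,0,0,0,0,0.03,0,0,0,0,0,0.03,0,0,0,0,0,0.02,0,0,0,0,0,0.011,0,0,0,0,0,0,0,0,0]
}}

```text
time_s: 3.95
position: [559.3, -125.9, 49.9]
tool_rot: [-2.221, -2.22, 0.001]
force: [-0.5, -0.0, 0.5]
finger_gap: 84.6
grip_force: 0.0
```

{"api": "carry_out", "payload": {
  "increments": [0,0,0,0,0,0,0,0,0,0,0,0,0,0,0,0,0,0,0,0,0,0,0,0,0,0,0,0,0,0,0,0,0,0,0,0],
  "hand": 0.05
}}

```text
time_s: 4.7
position: [560.2, -126.1, 51.4]
tool_rot: [2.221, 2.22, 0.001]
force: [-0.0, 0.3, 5.6]
finger_gap: 59.6
grip_force: 63.4
```

{"api": "carry_out", "payload": {
  "increments": [0,0,-0.02,0,0,0,0,0,-0.03,0,0,0,0,0,-0.03,0,0,0,0,0,-0.03,0,0,0,0,0,-0.03,0,0,0,0,0,-0.03,0,0,0,0,0,-0.03,0,0,0,0,0,-0.023,0,0,0]
}}

```text
time_s: 5.7
position: [559.5, -125.9, 275.2]
tool_rot: [2.221, 2.22, 0.001]
force: [0.3, 0.7, -1.9]
finger_gap: 59.5
grip_force: 65.9
```

```bash
python3 - <<'E'
from h import *
from rig import ctrl
P,R=st(ctrl)
# eye is 44.5 along -x tool, 8 below TCP (if mug not slipped)
a=np.radians(-65);u=np.array([np.cos(a),np.sin(a),0]);xt=np.array([np.cos(a+np.pi/2),np.sin(a+np.pi/2),0])
T0=np.array([488.5,-329.3,155])
R2=np.c_[xt,u,[0,0,-1]]
prev=P
for X,Z in((125,110),(125,46),(106,40),(92,19),(78,7),(60,0),(60,-12)):
    q=T0+u*X+[0,0,Z]+44.5*xt+[0,0,8]
    print(X,Z,q.round(1),"shift in turned tool",(R2.T@(q-prev)).round(1),np.hypot(*q[:2]).round());prev=q
f=snap(ctrl,"scene","s1")
E
```

```text
t 5.7 pos [ 559.5 -125.9  275.2] gap 59.5 F [ 0.3  0.7 -1.9] j [-19.  22.  81.   0.  77. -19.]
125 110 [ 581.7 -423.8  273. ] shift in turned tool [-105.8  279.3    2.2] 720.0
125 46 [ 581.7 -423.8  209. ] shift in turned tool [ 0.  0. 64.] 720.0
106 40 [ 573.6 -406.6  203. ] shift in turned tool [ -0. -19.   6.] 703.0
92 19 [ 567.7 -393.9  182. ] shift in turned tool [  0. -14.  21.] 691.0
78 7 [ 561.8 -381.2  170. ] shift in turned tool [ -0. -14.  12.] 679.0
60 0 [ 554.2 -364.9  163. ] shift in turned tool [ -0. -18.   7.] 664.0
60 -12 [ 554.2 -364.9  151. ] shift in turned tool [ 0.  0. 12.] 664.0
```

{"api": "carry_out", "payload": {
  "increments": [0,0,0,0,0,9,0,0,0,0,0,10,0,0,0,0,0,10,0,0,0,0,0,10,0,0,0,0,0,10,0,0,0,0,0,9,0,0,0,0,0,7,0,0,0,0,0,0]
}}

```text
time_s: 6.75
position: [559.3, -125.9, 273.1]
tool_rot: [-3.067, -0.68, 0.0]
force: [-0.0, 0.5, -2.8]
finger_gap: 59.6
grip_force: 66.0
```

{"api": "carry_out", "payload": {
  "increments": [-0.0132,0.0349,0,0,0,0,-0.0132,0.0349,0,0,0,0,-0.0132,0.0349,0,0,0,0,-0.0132,0.0349,0,0,0,0,-0.0132,0.0349,0,0,0,0,-0.0132,0.0349,0,0,0,0,-0.0132,0.0349,0,0,0,0,-0.0132,0.0349,0,0,0,0]
}}

```text
time_s: 7.75
position: [581.6, -424.8, 273.0]
tool_rot: [-3.066, -0.685, 0.0]
force: [-0.4, -0.3, -2.5]
finger_gap: 59.6
grip_force: 66.2
```

{"api": "carry_out", "payload": {
  "increments": [0,0,0.02,0,0,0,0,0,0.02,0,0,0,0,0,0.015,0,0,0,0,0,0.01,0,0,0,0,0,0,0,0,0,0,0,0,0,0,0]
}}

```text
time_s: 8.5
position: [582.0, -423.8, 209.1]
tool_rot: [3.066, 0.68, 0.001]
force: [0.1, -0.2, -3.0]
finger_gap: 59.7
grip_force: 66.4
```

```bash
python3 - <<'E'
from h import *
from rig import ctrl
P,R=st(ctrl)
go(P,R,[581.7,-423.8,209])
f=snap(ctrl,"scene","s2");g=snap(ctrl,"top","t2")
c=f["image"][130:330,60:260];d=g["image"][150:350,340:540]
cv2.imwrite("pics/c3.png",cv2.cvtColor(cv2.resize(np.hstack([c,d]),None,fx=2,fy=2,interpolation=cv2.INTER_CUBIC),cv2.COLOR_RGB2BGR))
eye=P-44.5*R[:,0]-[0,0,8];print("eye",eye,proj(f,eye),proj(g,eye))
E
```

```text
t 8.5 pos [ 582.  -423.8  209.1] gap 59.7 F [ 0.1 -0.2 -3. ] j [-41.  37.  63.   0.  79.  24.]
tool shift mm [-0.3 -0.2  0.1]
eye [ 541.70333476 -442.63504132  201.04032183] [124.58578679 305.86463184] [449.23837934 213.93216109]
```

View pics/c3.png

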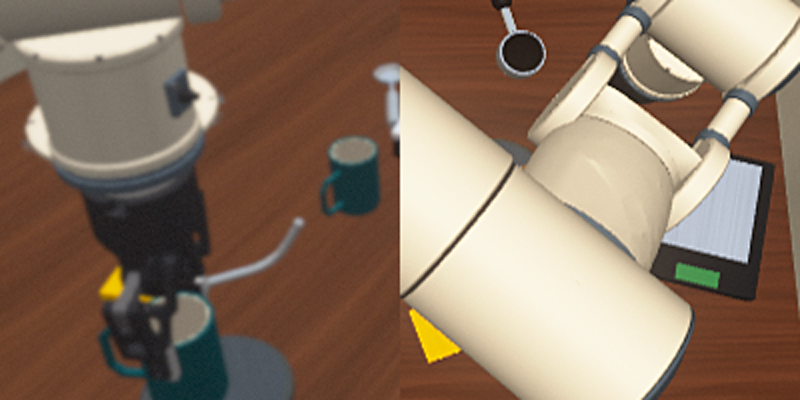

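The scene crop shows mug A held upright beyond the arm tip, with its handle at (125,355) in the crop on the tree side. The top view is blocked by the arm. I thread by the numbers.

{"api": "carry_out", "payload": {
  "increments": [0,-0.01,0.003,0,0,0,0,-0.009,0.003,0,0,0,0,-0.007,0.01,0,0,0,0,-0.007,0.011,0,0,0,0,0,0,0,0,0]
}}

```text
time_s: 9.22
position: [567.1, -392.8, 179.9]
tool_rot: [-3.065, -0.68, 0.002]
force: [-0.1, 0.3, -2.5]
finger_gap: 59.6
grip_force: 66.4
```

{"api": "carry_out", "payload": {
  "increments": [0,-0.007,0.007,0,0,0,0,-0.007,0.005,0,0,0,0,-0.009,0.004,0,0,0,0,-0.009,0.003,0,0,0,0,0,0,0,0,0]
}}

```text
time_s: 9.85
position: [553.9, -364.0, 162.2]
tool_rot: [-3.067, -0.68, 0.001]
force: [0.4, -0.5, -3.1]
finger_gap: 59.5
grip_force: 66.4
```

```bash
python3 - <<'E'
from h import *
from rig import ctrl
P,R=st(ctrl)
go(P,R,[554.2,-364.9,163])
f=snap(ctrl,"scene","s3")
c=f["image"][180:330,60:260]
cv2.imwrite("pics/c4.png",cv2.cvtColor(cv2.resize(c,None,fx=3,fy=3,interpolation=cv2.INTER_CUBIC),cv2.COLOR_RGB2BGR))
eye=P-44.5*R[:,0]-[0,0,8];print("eye",eye,(proj(f,eye)-[60,180])*3)
E
```

```text
t 9.85 pos [ 553.9 -364.   162.2] gap 59.5 F [ 0.4 -0.5 -3.1] j [-38.  35.  76.   0.  69.  27.]
tool shift mm [-0.2  0.9 -0.8]
eye [ 513.62029703 -382.79391054  154.21006151] [254.12651614 348.63554809]
```

View pics/c4.png

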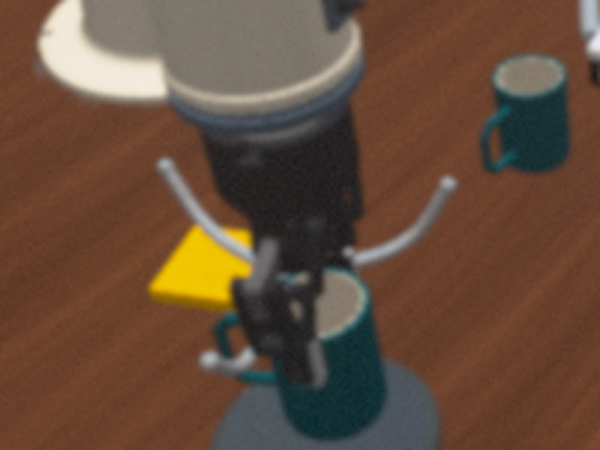

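The arm tip (210,360) comes out through the handle loop (around (240,345)), so the mug is threaded without contact. I lower it and release.

{"api": "carry_out", "payload": {
  "increments": [0,0,0.006,0,0,0,0,0,0.005,0,0,0,0,0,0.003,0,0,0,0,0,0,0,0,0]
}}

```text
time_s: 10.4
position: [554.2, -364.8, 148.2]
tool_rot: [-3.067, -0.679, 0.0]
force: [-1.2, 0.4, 0.8]
finger_gap: 59.4
grip_force: 66.8
```

{"api": "carry_out", "payload": {
  "increments": [0,0,0,0,0,0,0,0,0,0,0,0,0,0,0,0,0,0,0,0,0,0,0,0,0,0,0,0,0,0,0,0,0,0,0,0],
  "hand": 0.085
}}

```text
time_s: 11.15
position: [554.3, -364.7, 148.3]
tool_rot: [3.067, 0.68, 0.0]
force: [-0.3, -0.1, -0.8]
finger_gap: 85.0
grip_force: 0.0
```

```bash
python3 - <<'E'
from h import *
from rig import ctrl
P,R=st(ctrl)
f=snap(ctrl,"scene","s4")
c=f["image"][180:330,60:260]
cv2.imwrite("pics/c5.png",cv2.cvtColor(cv2.resize(c,None,fx=3,fy=3,interpolation=cv2.INTER_CUBIC),cv2.COLOR_RGB2BGR))
E
```

```text
t 11.15 pos [ 554.3 -364.7  148.3] gap 85.0 F [-0.3 -0.1 -0.8] j [-38.  36.  76.   0.  68.  27.]
```

View pics/c5.png

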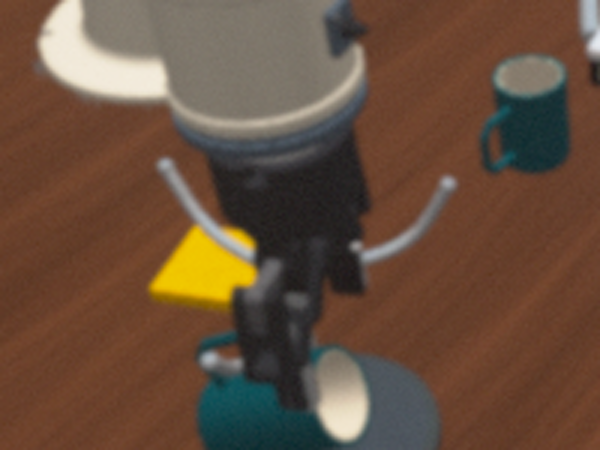

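Mug A hangs on its arm with its mouth to the right at (340,395) in the crop. I retreat upward and go to mug B.

{"api": "carry_out", "payload": {
  "increments": [0,0,-0.02,0,0,0,0,0,-0.03,0,0,0,0,0,-0.03,0,0,0,0,0,-0.03,0,0,0,0,0,-0.02,0,0,0,0,0,0,0,0,0]
}}

```text
time_s: 11.95
position: [554.8, -365.2, 279.8]
tool_rot: [3.065, 0.679, 0.003]
force: [0.2, -0.3, 0.7]
finger_gap: 84.8
grip_force: 0.0
```

{"api": "carry_out", "payload": {
  "increments": [0,0,0,0,0,-9,0,0,0,0,0,-10,0,0,0,0,0,-10,0,0,0,0,0,-10,0,0,0,0,0,-10,0,0,0,0,0,-9,0,0,0,0,0,-7,0,0,0,0,0,0]
}}

```text
time_s: 12.95
position: [554.0, -364.5, 277.1]
tool_rot: [-2.221, -2.219, 0.0]
force: [-0.4, -0.7, -0.4]
finger_gap: 85.2
grip_force: 0.0
```

{"api": "carry_out", "payload": {
  "increments": [0.031,-0.011,0,0,0,0,0.031,-0.011,0,0,0,0,0.031,-0.011,0,0,0,0,0.031,-0.011,0,0,0,0,0.031,-0.011,0,0,0,0,0.031,-0.011,0,0,0,0]
}}

```text
time_s: 13.7
position: [487.6, -177.7, 277.7]
tool_rot: [-2.225, -2.216, 0.0]
force: [1.1, -1.0, -0.1]
finger_gap: 85.0
grip_force: 0.0
```

{"api": "carry_out", "payload": {
  "increments": [0.031,-0.011,0.01,0,0,0,0.031,-0.011,0.01,0,0,0,0.031,-0.011,0.01,0,0,0,0.031,-0.011,0.01,0,0,0,0.031,-0.011,0.01,0,0,0,0.031,-0.011,0,0,0,0,0,0,0,0,0,0]
}}

```text
time_s: 14.58
position: [421.2, 8.8, 227.9]
tool_rot: [-2.222, -2.219, 0.001]
force: [-0.7, -0.4, 0.4]
finger_gap: 85.2
grip_force: 0.0
```

```bash
python3 - <<'E'
from h import *
from rig import ctrl
P,R=st(ctrl)
W=snap(ctrl,"wrist","w2")
print("pred rim",proj(W,[422.7,6.4,84],True),"handle end",proj(W,[419,-59,60],True))
h=cv2.cvtColor(W["image"],cv2.COLOR_RGB2HSV);te=(h[...,0]>80)&(h[...,0]<105)&(h[...,1]>90)
for c,a,m in blobs(te,60):
    ys,xs=np.nonzero(m);print(c,a,xs.min(),xs.max(),ys.min(),ys.max())
S=snap(ctrl,"scene","s5")
cv2.imwrite("pics/c6.png",cv2.cvtColor(np.hstack([cv2.resize(W["image"][60:360,100:500],None,fx=1,fy=1),cv2.resize(S["image"][180:330,60:260],None,fx=2,fy=2,interpolation=cv2.INTER_CUBIC)]),cv2.COLOR_RGB2BGR))
E
```

```text
t 14.57 pos [421.2   8.8 227.9] gap 85.2 F [-0.7 -0.4  0.4] j [ -7.  12. 104.   0.  64.  -7.]
pred rim [276.46017777 198.98482999] handle end [272.96366046 254.09256103]
[278. 205.] 610 245 310 166 253
```

View pics/c6.png

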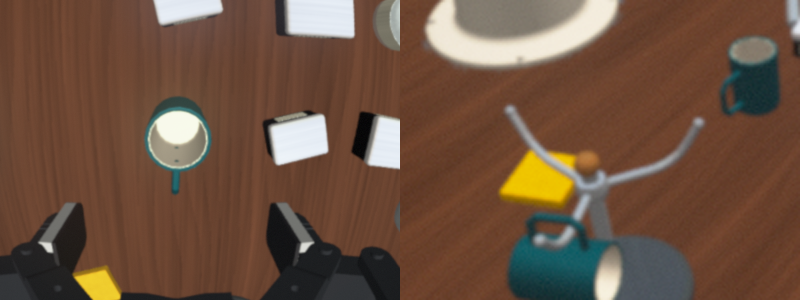

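Mug B is undisturbed, with its rim at image (279,197) against a predicted (276,199) and its handle at about -93°. In the scene crop mug A hangs steadily on its arm. I grip B next.

{"api": "carry_out", "payload": {
  "increments": [0,0.001,0.03,0,0,3,0,0,0.03,0,0,0,0,0,0.03,0,0,0,0,0,0.03,0,0,0,0,0,0.03,0,0,0,0,0,0.02,0,0,0,0,0,0.008,0,0,0,0,0,0,0,0,0]
}}

```text
time_s: 15.68
position: [423.5, 6.9, 50.1]
tool_rot: [-2.28, -2.161, 0.001]
force: [-0.2, -0.6, -0.1]
finger_gap: 85.0
grip_force: 0.0
```

{"api": "carry_out", "payload": {
  "increments": [0,0,0,0,0,0,0,0,0,0,0,0,0,0,0,0,0,0,0,0,0,0,0,0,0,0,0,0,0,0,0,0,0,0,0,0],
  "hand": 0.05
}}

```text
time_s: 16.42
position: [423.7, 7.2, 51.2]
tool_rot: [2.278, 2.161, 0.001]
force: [-2.2, -0.1, 10.7]
finger_gap: 59.5
grip_force: 62.1
```

{"api": "carry_out", "payload": {
  "increments": [0,0,-0.02,0,0,0,0,0,-0.03,0,0,0,0,0,-0.03,0,0,0,0,0,-0.03,0,0,0,0,0,-0.03,0,0,0,0,0,-0.03,0,0,0,0,0,-0.03,0,0,0,0,0,-0.02,0,0,0]
}}

```text
time_s: 17.42
position: [423.3, 7.3, 272.1]
tool_rot: [2.278, 2.161, 0.002]
force: [0.3, 0.6, -2.4]
finger_gap: 59.6
grip_force: 66.7
```

{"api": "carry_out", "payload": {
  "increments": [0,0,0,0,0,-8,0,0,0,0,0,-10,0,0,0,0,0,-10,0,0,0,0,0,-10,0,0,0,0,0,-10,0,0,0,0,0,-10,0,0,0,0,0,0]
}}

```text
time_s: 18.3
position: [423.1, 7.3, 270.6]
tool_rot: [0.946, 2.995, 0.0]
force: [0.0, 0.6, -2.1]
finger_gap: 59.6
grip_force: 66.7
```

```bash
python3 - <<'E'
from h import *
from rig import ctrl
P,R=st(ctrl);print(R.round(3).tolist())
a=np.radians(55);u=np.array([np.cos(a),np.sin(a),0]);xt=np.array([np.cos(a+np.pi/2),np.sin(a+np.pi/2),0])
T0=np.array([488.5,-329.3,155]);prev=P
for X,Z in((125,110),(125,46),(106,40),(92,19),(78,7),(64,1)):
    q=T0+u*X+[0,0,Z]+44.5*xt+[0,0,8]
    print(X,Z,q.round(1),"shift",(R.T@(q-prev)).round(1),np.hypot(*q[:2]).round());prev=q
E
```

```text
t 18.3 pos [423.1   7.3 270.6] gap 59.6 F [ 0.   0.6 -2.1] j [ -7.   9. 100.  -0.  70. -62.]
[[-0.819, 0.575, 0.0], [0.575, 0.819, -0.0], [-0.0, 0.0, -1.0]]
125 110 [ 523.7 -201.4  273. ] shift [-202.3 -113.    -2.3] 561.0
125 46 [ 523.7 -201.4  209. ] shift [ 0. -0. 64.] 561.0
106 40 [ 512.8 -216.9  203. ] shift [ -0. -19.   6.] 557.0
92 19 [ 504.8 -228.4  182. ] shift [ -0. -14.  21.] 554.0
78 7 [ 496.8 -239.9  170. ] shift [ -0. -14.  12.] 552.0
64 1 [ 488.8 -251.4  164. ] shift [ -0. -14.   6.] 550.0
```

{"api": "carry_out", "payload": {
  "increments": [-0.0253,-0.0141,0,0,0,0,-0.0253,-0.0141,0,0,0,0,-0.0253,-0.0141,0,0,0,0,-0.0253,-0.0141,0,0,0,0,-0.0253,-0.0141,0,0,0,0,-0.0253,-0.0141,0,0,0,0,-0.0253,-0.0141,0,0,0,0,-0.0252,-0.0143,0,0,0,0]
}}

```text
time_s: 19.3
position: [524.4, -202.1, 270.5]
tool_rot: [0.953, 2.994, 0.0]
force: [-0.5, 0.9, -2.2]
finger_gap: 59.3
grip_force: 66.8
```

{"api": "carry_out", "payload": {
  "increments": [0,0,0.02,0,0,0,0,0,0.02,0,0,0,0,0,0.013,0,0,0,0,0,0.009,0,0,0,0,0,0,0,0,0]
}}

```text
time_s: 19.92
position: [524.1, -201.2, 208.1]
tool_rot: [-0.946, -2.995, -0.0]
force: [-1.0, -0.5, -2.5]
finger_gap: 59.3
grip_force: 66.8
```

{"api": "carry_out", "payload": {
  "increments": [0,-0.01,0.003,0,0,0,0,-0.009,0.003,0,0,0,0,-0.007,0.01,0,0,0,0,-0.007,0.011,0,0,0,0,0,0,0,0,0]
}}

```text
time_s: 20.55
position: [504.4, -228.5, 180.1]
tool_rot: [-0.946, -2.994, -0.001]
force: [-0.7, 0.3, -2.2]
finger_gap: 59.4
grip_force: 66.7
```

{"api": "carry_out", "payload": {
  "increments": [0,-0.007,0.007,0,0,0,0,-0.007,0.005,0,0,0,0,-0.007,0.003,0,0,0,0,-0.007,0.003,0,0,0,0,0,0,0,0,0]
}}

```text
time_s: 21.18
position: [488.9, -251.7, 163.1]
tool_rot: [-0.946, -2.995, -0.0]
force: [-0.1, -0.6, -2.5]
finger_gap: 59.8
grip_force: 66.8
```

```bash
python3 - <<'E'
from h import *
from rig import ctrl
P,R=st(ctrl)
go(P,R,[488.8,-251.4,164])
f=snap(ctrl,"scene","s6")
cv2.imwrite("pics/c7.png",cv2.cvtColor(cv2.resize(f["image"][180:330,60:260],None,fx=3,fy=3,interpolation=cv2.INTER_CUBIC),cv2.COLOR_RGB2BGR))
eye=P-44.5*R[:,0]-[0,0,8];print("eye",eye,(proj(f,eye)-[60,180])*3)
E
```

```text
t 21.18 pos [ 488.9 -251.7  163.1] gap 59.8 F [-0.1 -0.6 -2.5] j [-33.  27.  92.  -0.  61. -88.]
tool shift mm [ 0.2  0.2 -0.9]
eye [ 525.28845589 -277.26971301  155.09898895] [388.17153972 249.56968292]
```

View pics/c7.png

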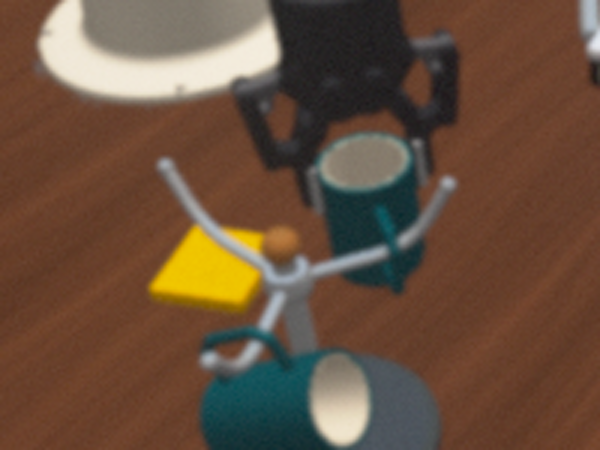

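The handle (385,210)–(398,290) crosses in front of the rod at (390,250), so B is threaded. Now I tilt the mug about the rod towards its hanging pose, so that it won't swing into A.

{"api": "carry_out", "payload": {
  "increments": [0.0007,0,0.0071,0,-9,0,0.0007,0,0.0071,0,-9,0,0.0007,0,0.0071,0,-9,0,0,0,0,0,0,0]
}}

```text
time_s: 21.72
position: [488.2, -250.8, 141.1]
tool_rot: [0.814, 2.581, -0.188]
force: [-0.8, -0.7, -2.4]
finger_gap: 59.4
grip_force: 66.8
```

{"api": "carry_out", "payload": {
  "increments": [0.0007,0,0.0071,0,-9,0,0.0007,0,0.0071,0,-9,0,0,0,0,0,0,0]
}}

```text
time_s: 22.1
position: [492.0, -262.9, 152.6]
tool_rot: [0.812, 2.49, -0.297]
force: [-11.9, 7.9, -3.5]
finger_gap: 59.4
grip_force: 68.6
```

```bash
python3 - <<'E'
from h import *
from rig import ctrl
P,R=st(ctrl)
eye=P-44.5*R[:,0]+8*R[:,2];print("eye",eye.round(1),R[:,2].round(2),"down in tool",(R.T@[0,0,-1]).round(3))
E
```

```text
t 22.1 pos [ 492.  -262.9  152.6] gap 59.4 F [-11.9   7.9  -3.5] j [-31.  22. 118. -33.  10. -54.]
eye [ 526.2 -287.6  169. ] [ 0.39 -0.35 -0.85] down in tool [0.522 0.05  0.851]
```

The wrist reached joint 5's limit at about 30° of tilt, so I back out one step and check.

{"api": "carry_out", "payload": {
  "increments": [-0.0018,0,-0.0069,0,9,0,0,0,0,0,0,0]
}}

```text
time_s: 22.35
position: [489.3, -269.2, 157.5]
tool_rot: [0.862, 2.584, -0.286]
force: [-6.7, 0.7, -9.6]
finger_gap: 59.3
grip_force: 67.9
```

```bash
python3 - <<'E'
from h import *
from rig import ctrl
P,R=st(ctrl)
eye=P-44.5*R[:,0]+8*R[:,2];print("eye",eye.round(1),R.round(3).tolist(),"target eye in tool",(R.T@(np.array([525,-277.3,155])-eye)).round(1))
a=np.radians(55);u=np.array([np.cos(a),np.sin(a),0]);xt=np.array([np.cos(a+np.pi/2),np.sin(a+np.pi/2),0])
for th in(18,27):
    Rt=np.c_[xt,u,[0,0,-1]]@Ro.from_euler('y',-th,degrees=True).as_matrix()
    Pt=np.array([525,-277.3,155])+44.5*Rt[:,0]-8*Rt[:,2]
    print(th,"to go",(R.T@(Pt-P)).round(1),np.degrees(Ro.from_matrix(R.T@Rt).as_rotvec()).round(1))
E
```

```text
t 22.35 pos [ 489.3 -269.2  157.5] gap 59.3 F [-6.7  0.7 -9.6] j [-31.  22. 112. -17.  22. -70.]
eye [ 524.3 -295.3  169.5] [[-0.73, 0.611, 0.307], [0.529, 0.789, -0.312], [-0.433, -0.066, -0.899]] target eye in tool [15.3 15.6  7.7]
18 to go [13.8 13.9  1.9] [-4.5  7.6 -1.1]
27 to go [15.4 14.4  8.8] [-4.6 -1.4 -0.8]
```

{"api": "carry_out", "payload": {
  "increments": [0.0069,0.007,0.001,0,0,0,0.0069,0.0069,0.0009,-4.5,7.6,-1.1,0,0,0,0,0,0]
}}

```text
time_s: 22.72
position: [488.3, -258.7, 150.2]
tool_rot: [0.863, 2.668, -0.195]
force: [0.7, -0.5, -3.0]
finger_gap: 59.9
grip_force: 68.3
```

```bash
python3 - <<'E'
from h import *
from rig import ctrl
P,R=st(ctrl)
eye=P-44.5*R[:,0]+8*R[:,2]
f=snap(ctrl,"scene","s7")
print("eye",eye.round(1),"z",R[:,2].round(3),"target eye in tool",(R.T@(np.array([525,-277.3,155])-eye)).round(1),"down",(R.T@[0,0,-1]).round(2))
cv2.imwrite("pics/c8.png",cv2.cvtColor(cv2.resize(f["image"][180:330,60:260],None,fx=3,fy=3,interpolation=cv2.INTER_CUBIC),cv2.COLOR_RGB2BGR))
E
```

```text
t 22.73 pos [ 488.3 -258.7  150.2] gap 59.9 F [ 0.7 -0.5 -3. ] j [-32.  22. 110.  -6.  28. -82.]
eye [ 524.4 -284.8  158.3] z [ 0.267 -0.228 -0.936] target eye in tool [4.8 6.5 1.5] down [0.35 0.03 0.94]
```

View pics/c8.png

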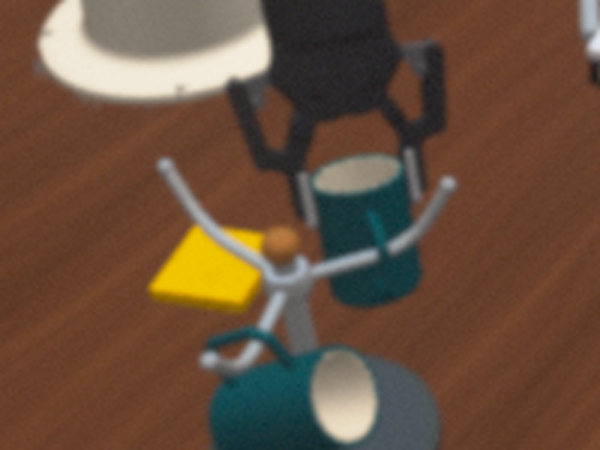

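{"api": "carry_out", "payload": {
  "increments": [0.0024,0.0032,0.0008,0,0,0,0.0024,0.0033,0.0007,0,0,0,0,0,0,0,0,0]
}}

```text
time_s: 23.15
position: [487.0, -249.0, 145.5]
tool_rot: [0.861, 2.67, -0.196]
force: [-0.3, 0.3, -2.3]
finger_gap: 59.7
grip_force: 68.3
```

```bash
python3 - <<'E'
from h import *
from rig import ctrl
P,R=st(ctrl)
eye=P-44.5*R[:,0]+8*R[:,2]
f=snap(ctrl,"scene","s8")
print("eye",eye.round(1),"z",R[:,2].round(3),"down",(R.T@[0,0,-1]).round(2))
crop=f["image"][215:295,140:220]
for n,p in(("eye",eye),("hi",eye-17.5*R[:,0]-24*R[:,2]),("lo",eye-17.5*R[:,0]+24*R[:,2]),("rim",P+R[:,2]*-34)):
    print(n,((proj(f,p)-[140,215])*7).round(),)
s=load("s6");c2=s["image"][215:295,140:220]
v=cv2.resize(np.hstack([crop,c2]),None,fx=5,fy=5,interpolation=cv2.INTER_CUBIC)
v=cv2.convertScaleAbs(v,alpha=1.6,beta=10)
cv2.imwrite("pics/c9.png",cv2.cvtColor(v,cv2.COLOR_RGB2BGR))
E
```

```text
t 23.15 pos [ 487.  -249.   145.5] gap 59.7 F [-0.3  0.3 -2.3] j [-31.  23. 110.  -7.  27. -80.]
eye [ 523.2 -275.   153.6] z [ 0.266 -0.228 -0.937] down [0.35 0.03 0.94]
eye [346. 334.]
hi [342. 272.]
lo [374. 436.]
rim [290. 147.]
```

View pics/c9.png

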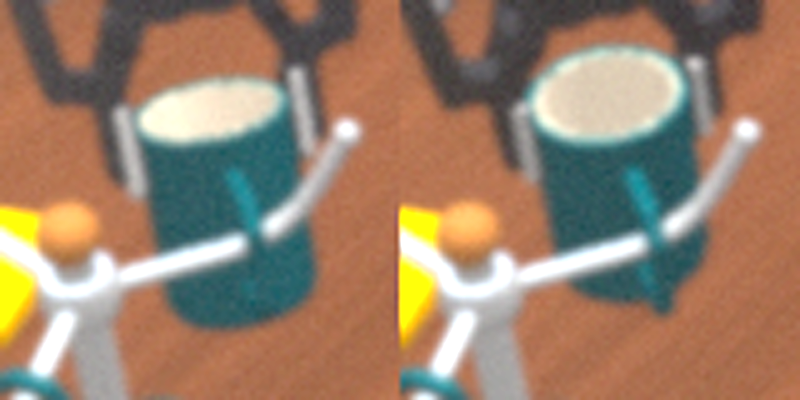

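The handle passes in front of the rod at (258,235) in the left half, so it is still threaded at 20° of tilt with no force. I lower it slightly and release.

{"api": "carry_out", "payload": {
  "increments": [0.0015,0,0.004,0,0,0,0.0015,0,0.004,0,0,0,0,0,0,0,0,0]
}}

```text
time_s: 23.58
position: [488.1, -250.6, 137.5]
tool_rot: [0.861, 2.667, -0.196]
force: [3.8, -4.2, -0.1]
finger_gap: 59.3
grip_force: 68.4
```

{"api": "carry_out", "payload": {
  "increments": [0,0,0,0,0,0,0,0,0,0,0,0,0,0,0,0,0,0,0,0,0,0,0,0,0,0,0,0,0,0,0,0,0,0,0,0],
  "hand": 0.085
}}

```text
time_s: 24.32
position: [487.1, -249.8, 137.3]
tool_rot: [0.861, 2.669, -0.195]
force: [0.8, -1.1, 0.8]
finger_gap: 85.0
grip_force: 0.0
```

{"api": "carry_out", "payload": {
  "increments": [0,0,-0.015,0,0,0,0,0,-0.03,0,0,0,0,0,-0.03,0,0,0,0,0,-0.03,0,0,0,0,0,-0.02,0,0,0,0,0,0,0,0,0]
}}

```text
time_s: 25.08
position: [454.0, -221.3, 256.4]
tool_rot: [0.86, 2.666, -0.196]
force: [-1.3, -0.3, -0.5]
finger_gap: 84.7
grip_force: 0.0
```

```bash
python3 - <<'E'
from h import *
from rig import ctrl
P,R=st(ctrl)
f=snap(ctrl,"scene","s9")
Rt=np.array([[0,1,0],[1,0,0],[0,0,-1.]])
print(np.degrees(Ro.from_matrix(R.T@Rt).as_rotvec()).round(1))
h=cv2.cvtColor(f["image"],cv2.COLOR_RGB2HSV);te=(h[...,0]>80)&(h[...,0]<105)&(h[...,1]>90);te[:190]=0
for c,a,m in blobs(te,20):
    ys,xs=np.nonzero(m);print(c,a,xs.min(),xs.max(),ys.min(),ys.max())
for n,X in(("L",(524,-278)),("R",(514,-383))):print(n,proj(f,[*X,155]),proj(f,[*X,100]))
E
```

```text
t 25.07 pos [ 454.  -221.3  256.4] gap 84.7 F [-1.3 -0.3 -0.5] j [-30.   9. 107.  -5.  43. -82.]
[ 8.2 19.9 53.6]
[195.7 285.7] 1330 178 214 259 310
[130.3 310.7] 1421 106 160 282 336
L [188.62290731 263.22021516] [192.3162708  283.97880565]
R [144.69645173 296.04999411] [150.3863557  317.22839003]
```

Both mugs hang below their arms: the blobs at (196,286) and (130,311) match projected hanging bodies at (192,284) and (150,317). Now the tins. I re-measure the tray and work out the turn.

```bash
python3 - <<'E'
from h import *
from rig import ctrl
P,R=st(ctrl)
a=np.radians(93.3)
Rt=np.c_[[-np.sin(-a+np.pi/2+np.pi/2),0,0],[np.cos(a),np.sin(a),0],[0,0,-1]];Rt[:,0]=np.cross(Rt[:,1],Rt[:,2])
print(Rt.round(2).tolist(),np.degrees(Ro.from_matrix(R.T@Rt).as_rotvec()).round(2))
print("then",(Rt.T@(np.array([571,140,210])-P)).round(1))
T=snap(ctrl,"top","t9");im=T["image"]
lab=cv2.cvtColor(im,cv2.COLOR_RGB2HSV)[215:310,110:200].astype(int)
print("centre hsv",lab[44,42],"wood hsv",lab[5,70],lab[90,5])
w=(lab[...,2]>165)
b=max(blobs(w,100),key=lambda b:b[1]);print(b[1])
cnt,_=cv2.findContours(b[2].astype(np.uint8),cv2.RETR_EXTERNAL,cv2.CHAIN_APPROX_NONE);h=cv2.convexHull(max(cnt,key=len))
q=np.array([plane(T,p[0]+[110,215],14)[:2] for p in h]).astype(np.float32)
r=cv2.minAreaRect(q);print(r,cv2.boxPoints(r).round(0).tolist())
E
```

```text
t 25.12 pos [ 453.9 -221.3  255.3] gap 84.7 F [ 0.3 -0.   0.1] j [-30.   9. 107.  -5.  43. -82.]
[[-1.0, -0.06, 0.0], [-0.06, 1.0, 0.0], [-0.0, 0.0, -1.0]] [ -8.62  19.18 -38.63]
then [-137.7  353.9   45.3]
centre hsv [ 16 126 223] wood hsv [  8 168 111] [  9 170 117]
1211
((452.8035888671875, 346.6600341796875), (110.71810913085938, 90.15872192382812), 25.595890045166016) [[383.0, 363.0], [422.0, 282.0], [522.0, 330.0], [483.0, 411.0]]
```

The tray is at (452.8, 346.7) at 25.6°, and its measured 110.7×90.2 matches its given size. I straighten the tool and go to wide tin W2.

{"api": "carry_out", "payload": {
  "increments": [0,0,-0.01,-1.72,3.84,-7.73,0,0,0,-1.72,3.84,-7.73,0,0,0,-1.72,3.84,-7.73,0,0,0,-1.72,3.84,-7.73,0,0,0,-1.72,3.84,-7.73,0,0,0,0,0,0]
}}

```text
time_s: 25.92
position: [451.7, -219.5, 262.6]
tool_rot: [0.09, -3.137, -0.002]
force: [-0.1, 0.0, -0.5]
finger_gap: 84.9
grip_force: 0.0
```

{"api": "carry_out", "payload": {
  "increments": [-0.0138,0.0354,0,0,0,0,-0.0138,0.0354,0,0,0,0,-0.0138,0.0354,0,0,0,0,-0.0138,0.0354,0,0,0,0,-0.0138,0.0354,0,0,0,0]
}}

```text
time_s: 26.55
position: [509.6, -37.1, 263.2]
tool_rot: [0.084, -3.139, -0.001]
force: [0.9, 0.0, -0.2]
finger_gap: 85.0
grip_force: 0.0
```

{"api": "carry_out", "payload": {
  "increments": [-0.0138,0.0354,0.01,0,0,0,-0.0138,0.0354,0.01,0,0,0,-0.0138,0.0354,0.01,0,0,0,-0.0138,0.0354,0.01,0,0,0,-0.0138,0.0354,0.015,0,0,0,0,0,0,0,0,0]
}}

```text
time_s: 27.3
position: [567.8, 144.3, 207.0]
tool_rot: [0.089, -3.137, -0.002]
force: [-0.4, -0.3, -0.4]
finger_gap: 84.9
grip_force: 0.0
```

```bash
cat >> h.py <<'E'
def lids(W,z):
    h=cv2.cvtColor(W["image"],cv2.COLOR_RGB2HSV);m=(h[...,1]<40)&(h[...,2]>165)
    for c,a,mk in blobs(m,400):
        cnt,_=cv2.findContours(mk.astype(np.uint8),cv2.RETR_EXTERNAL,cv2.CHAIN_APPROX_NONE)
        q=np.array([plane(W,p[0],z,True)[:2] for p in cv2.convexHull(max(cnt,key=len))]).astype(np.float32)
        r=cv2.minAreaRect(q);b=cv2.boxPoints(r);e=[b[1]-b[0],b[2]-b[1]];v=max(e,key=np.linalg.norm)
        print(c,a,"ctr",np.round(r[0],1),"size",np.round(r[1],1),"long",round(np.degrees(np.arctan2(v[1],v[0]))%180,1))
E
python3 - <<'E'
from h import *
from rig import ctrl
P,R=st(ctrl)
W=snap(ctrl,"wrist","w3");lids(W,50)
E
```

```text
t 27.3 pos [567.8 144.3 207. ] gap 84.9 F [-0.4 -0.3 -0.4] j [  8.  27.  84.   0.  69. -85.]
[281.9  51.4] 3183 ctr [434.4 141.9] size [63.7 44. ] long 12.9
[132.6 174.9] 2447 ctr [ 5.566e+02 -5.000e-01] size [63.5 45. ] long 13.7
[270.7 196.3] 4944 ctr [572.9 139.4] size [78.8 59.1] long 1.9
[130.3 277.5] 1292 ctr [682.7  -6.6] size [57.7 65.1] long 173.0
[267.9 296.2] 1109 ctr [685.6 141.9] size [66.4 44.8] long 89.7
[266.5 329.8] 1917 ctr [728.5 142.1] size [64.7 65.3] long 93.5
```

W2 from the wrist is at (572.9,139.4), 78.8×59.1 at 1.9°, which agrees with the top view. I grip it.

{"api": "carry_out", "payload": {
  "increments": [-0.0042,-0.0049,0.03,0,0,0.7,0,0,0.03,0,0,0,0,0,0.03,0,0,0,0,0,0.03,0,0,0,0,0,0.03,0,0,0,0,0,0.02,0,0,0,0,0,0.013,0,0,0,0,0,0,0,0,0]
}}

```text
time_s: 28.35
position: [572.1, 137.2, 25.5]
tool_rot: [0.069, -3.138, -0.001]
force: [0.2, 0.9, -0.4]
finger_gap: 85.0
grip_force: 0.0
```

{"api": "carry_out", "payload": {
  "increments": [0,0,0,0,0,0,0,0,0,0,0,0,0,0,0,0,0,0,0,0,0,0,0,0,0,0,0,0,0,0,0,0,0,0,0,0],
  "hand": 0.05
}}

```text
time_s: 29.1
position: [573.1, 137.8, 26.9]
tool_rot: [0.071, -3.14, -0.001]
force: [-1.7, -1.2, 9.7]
finger_gap: 58.7
grip_force: 64.9
```

{"api": "carry_out", "payload": {
  "increments": [0,0,-0.01,0,0,0,0,0,-0.02,0,0,0,0,0,-0.03,0,0,0,0,0,-0.03,0,0,-7.7,0,0,-0.03,0,0,-7.7,0,0,0,0,0,-7.7,0,0,0,0,0,0]
}}

```text
time_s: 29.98
position: [572.8, 137.7, 146.6]
tool_rot: [0.698, -3.062, -0.002]
force: [0.7, 0.5, -2.1]
finger_gap: 58.5
grip_force: 65.4
```

```bash
python3 - <<'E'
from h import *
from rig import ctrl
P,R=st(ctrl);print("y ang",np.degrees(np.arctan2(R[1,1],R[0,1])))
go(P,R,[452.8,346.7,P[2]])
E
```

```text
t 29.98 pos [572.8 137.7 146.6] gap 58.5 F [ 0.7  0.5 -2.1] j [   8.   31.   88.    0.   61. -108.]
y ang 115.66876116704695
tool shift mm [ 17.6 240.3   0.3]
```

{"api": "carry_out", "payload": {
  "increments": [0.0044,0.03,0,0,0,0,0.0044,0.03,0,0,0,0,0.0044,0.03,0,0,0,0,0.0044,0.03,0,0,0,0,0,0,0,0,0,0]
}}

```text
time_s: 30.6
position: [503.4, 239.4, 145.8]
tool_rot: [0.696, -3.06, -0.002]
force: [0.0, -0.6, -2.2]
finger_gap: 58.9
grip_force: 65.5
```

```bash
python3 - <<'E'
from h import *
from rig import ctrl
P,R=st(ctrl)
W=snap(ctrl,"wrist","w4");print("pred",proj(W,[452.8,346.7,14],True))
h=cv2.cvtColor(W["image"],cv2.COLOR_RGB2HSV).astype(int)
c=proj(W,[452.8,346.7,6],True).round().astype(int);print(c,h[c[1],c[0]] if 0<=c[1]<420 and 0<=c[0]<560 else None)
w=(h[...,0]>10)&(h[...,0]<25)&(h[...,2]>150)&(h[...,1]<165)
for cc,a,m in blobs(w,800):
    cnt,_=cv2.findContours(m.astype(np.uint8),cv2.RETR_EXTERNAL,cv2.CHAIN_APPROX_NONE);hl=cv2.convexHull(max(cnt,key=len))
    q=np.array([plane(W,p[0],14,True)[:2] for p in hl]).astype(np.float32);r=cv2.minAreaRect(q)
    ys,xs=np.nonzero(m);print(cc,a,r,xs.min(),xs.max(),ys.min(),ys.max())
go(P,R,[452.8,346.7,P[2]])
E
```

```text
t 30.6 pos [503.4 239.4 145.8] gap 58.9 F [ 0.  -0.6 -2.2] j [ 19.  29.  92.   0.  59. -96.]
pred [405.3044204  201.06430779]
[402 199] [ 16 100 206]
[399.3 199. ] 9554 ((455.3123779296875, 345.06243896484375), (109.62596130371094, 91.6420669555664), 25.978897094726562) 352 449 142 258
[267.8 213.5] 1035 ((550.2461547851562, 261.385498046875), (103.80768585205078, 132.8402557373047), 25.91524887084961) 202 350 200 301
tool shift mm [ -0.8 118.6   0.2]
```

{"api": "carry_out", "payload": {
  "increments": [-0.0004,0.0294,0,0,0,0,-0.0004,0.0294,0,0,0,0,-0.0004,0.0293,0,0,0,0,-0.0004,0.0293,0,0,0,0,0,0,0.02,0,0,0,0,0,0.03,0,0,0,0,0,0.03,0,0,0,0,0,0,0,0,0]
}}

```text
time_s: 31.65
position: [454.7, 343.4, 64.4]
tool_rot: [0.694, -3.058, 0.0]
force: [0.1, 0.2, -1.8]
finger_gap: 59.0
grip_force: 65.6
```

{"api": "carry_out", "payload": {
  "increments": [0,0,0.015,0,0,0,0,0,0.01,0,0,0,0,0,0.005,0,0,0,0,0,0.002,0,0,0,0,0,0,0,0,0]
}}

```text
time_s: 32.28
position: [455.2, 344.8, 34.2]
tool_rot: [0.698, -3.061, -0.002]
force: [-0.3, -0.4, -2.6]
finger_gap: 58.5
grip_force: 65.8
```

```bash
python3 - <<'E'
from h import *
from rig import ctrl
P,R=st(ctrl);go(P,R,[454,346,32.5])
E
```

```text
t 32.27 pos [455.2 344.8  34.2] gap 58.5 F [-0.3 -0.4 -2.6] j [ 31.  39.  95.   0.  46. -85.]
tool shift mm [0.6 1.6 1.7]
```

{"api": "carry_out", "payload": {
  "increments": [0.0003,0.0012,0.001,0,0,0,0,0,0.001,0,0,0,0,0,0,0,0,0]
}}

```text
time_s: 32.65
position: [454.4, 345.9, 32.9]
tool_rot: [0.699, -3.062, -0.002]
force: [-3.8, -1.1, 12.9]
finger_gap: 58.6
grip_force: 67.6
```

{"api": "carry_out", "payload": {
  "increments": [0,0,0,0,0,0,0,0,0,0,0,0,0,0,0,0,0,0,0,0,0,0,0,0,0,0,0,0,0,0],
  "hand": 0.085
}}

```text
time_s: 33.28
position: [454.3, 345.7, 32.0]
tool_rot: [0.698, -3.061, -0.002]
force: [-0.2, 0.2, 0.2]
finger_gap: 84.9
grip_force: 0.0
```

{"api": "carry_out", "payload": {
  "increments": [0,0,-0.02,0,0,0,0,0,-0.03,0,0,0,0,0,-0.03,0,0,0,0,0,-0.03,0,0,0,0,0,-0.03,0,0,0,0,0,-0.03,0,0,0,0,0,0,0,0,0]
}}

```text
time_s: 34.15
position: [455.7, 346.1, 204.2]
tool_rot: [-0.698, 3.061, 0.004]
force: [-0.1, 0.1, 0.3]
finger_gap: 85.3
grip_force: 0.0
```

```bash
cat >> h.py <<'E'
def tray(W,fish=True):
    h=cv2.cvtColor(W["image"],cv2.COLOR_RGB2HSV).astype(int)
    w=(h[...,0]>10)&(h[...,0]<25)&(h[...,2]>150)&(h[...,1]<165)&(h[...,1]>50)
    c=proj(W,[454,346,6],fish)
    for cc,a,m in blobs(w,150):
        if np.hypot(*(cc-c))>150: continue
        cnt,_=cv2.findContours(m.astype(np.uint8),cv2.RETR_EXTERNAL,cv2.CHAIN_APPROX_NONE);hl=cv2.convexHull(np.vstack(cnt))
        q=np.array([plane(W,p[0],14,fish)[:2] for p in hl]).astype(np.float32);r=cv2.minAreaRect(q);print("tray?",cc,a,np.round(r[0],1),np.round(r[1],1),round(r[2],1))
E
python3 - <<'E'
from h import *
from rig import ctrl
P,R=st(ctrl)
W=snap(ctrl,"wrist","w5");lids(W,56);tray(W)
# toward W1: yaw y 83.6
a=np.radians(83.6);Rt=np.c_[[0,0,0],[np.cos(a),np.sin(a),0],[0,0,-1]];Rt[:,0]=np.cross(Rt[:,1],Rt[:,2])
print(np.degrees(Ro.from_matrix(R.T@Rt).as_rotvec()).round(1),(Rt.T@(np.array([690,-7,P[2]])-P)).round(1))
E
```

```text
t 34.15 pos [455.7 346.1 204.2] gap 85.3 F [-0.1  0.1  0.3] j [ 31.  26.  87.   0.  67. -85.]
[254.1  24.9] 2613 ctr [326.9 246.9] size [ 37.7 146.7] long 118.5
[105.3  88.2] 2377 ctr [430.4 150.6] size [62.2 44.1] long 12.8
[275.9 191.5] 5283 ctr [454.3 344.9] size [79.  58.9] long 25.6
[543.  252.7] 2914 ctr [354.9 708.7] size [134.8 110.6] long 11.3
[ 58.  288.5] 806 ctr [678.2 152.5] size [61.4 46. ] long 66.3
[ 37.7 308.2] 622 ctr [734.9 122.1] size [61.4 64.5] long 160.1
tray? [278.5 168.2] 3215 [454.4 346.4] [109.3  90.7] 25.6
[ 0.1  0.1 32.1] [-272.3 -324.8    0. ]
```

W2 sits in the tray at (454.3,344.9), 25.6°, against the tray's (454.4,346.4), 25.6°. W1 is next, and I check its clearance to the syrup bottle.

{"api": "carry_out", "payload": {
  "increments": [0,0,0,0,0,10.7,0,0,0,0,0,10.7,0,0,0,0,0,10.7,0,0,0,0,0,0]
}}

```text
time_s: 34.7
position: [454.3, 345.3, 201.0]
tool_rot: [-0.174, -3.133, 0.001]
force: [-0.6, -0.6, -0.6]
finger_gap: 85.2
grip_force: 0.0
```

{"api": "carry_out", "payload": {
  "increments": [-0.027,-0.0325,0,0,0,0,-0.027,-0.0325,0,0,0,0,-0.027,-0.0325,0,0,0,0,-0.027,-0.0325,0,0,0,0,-0.027,-0.0325,0,0,0,0,-0.027,-0.0325,0,0,0,0,-0.027,-0.0325,0,0,0,0,-0.027,-0.0325,0,0,0,0]
}}

```text
time_s: 35.7
position: [640.8, 61.8, 200.7]
tool_rot: [-0.166, -3.134, -0.001]
force: [1.0, 0.1, -0.7]
finger_gap: 84.9
grip_force: 0.0
```

{"api": "carry_out", "payload": {
  "increments": [-0.026,-0.03,0,0,0,0,0,0,0,0,0,0]
}}

```text
time_s: 35.95
position: [663.8, 28.0, 200.4]
tool_rot: [-0.171, -3.134, -0.0]
force: [-0.4, 0.6, -0.0]
finger_gap: 85.0
grip_force: 0.0
```

```bash
python3 - <<'E'
from h import *
from rig import ctrl
P,R=st(ctrl)
T=load("top0");S=load("scene0")
print("cap",tri([ray(T,(250.5,117)),ray(S,(398,208))]))
W=snap(ctrl,"wrist","w6");lids(W,50)
go(P,R,[690,-7,P[2]])
E
```

```text
t 35.95 pos [663.8  28.  200.4] gap 85.0 F [-0.4  0.6 -0. ] j [ -3.  33.  73.   0.  74. -86.]
cap (array([813.10434587,  60.23410449, 180.46144618]), np.float64(0.9463056832408134))
[539.2  13. ] 868 ctr [471.4 358.1] size [41.1 62.9] long 114.7
[228.4  86.5] 3501 ctr [559.9  -3.7] size [64.6 45.5] long 13.7
[397.3 223.2] 4262 ctr [705.6 144.6] size [99.5 67.5] long 44.7
[242.4 223.5] 4892 ctr [690.7  -8.1] size [59.7 79.8] long 173.6
tool shift mm [-29.9 -32.   -0.1]
```

W1 is at (690.7,-8.1), 173.6°, and the syrup at x≈813 is clear. I grip W1.

{"api": "carry_out", "payload": {
  "increments": [-0.03,-0.0325,0.01,0,0,0,0,0,0.03,0,0,0,0,0,0.03,0,0,0,0,0,0.03,0,0,0,0,0,0.03,0,0,0,0,0,0.03,0,0,0,0,0,0.016,0,0,0,0,0,0,0,0,0]
}}

```text
time_s: 37.0
position: [687.9, -4.5, 24.5]
tool_rot: [-0.172, -3.133, -0.001]
force: [0.4, -0.0, 0.2]
finger_gap: 85.0
grip_force: 0.0
```

{"api": "carry_out", "payload": {
  "increments": [0,0,0,0,0,0,0,0,0,0,0,0,0,0,0,0,0,0,0,0,0,0,0,0,0,0,0,0,0,0,0,0,0,0,0,0],
  "hand": 0.05
}}

```text
time_s: 37.75
position: [689.6, -5.2, 27.1]
tool_rot: [0.175, 3.137, 0.001]
force: [-1.9, 0.8, 7.0]
finger_gap: 59.0
grip_force: 65.6
```

{"api": "carry_out", "payload": {
  "increments": [0,0,-0.01,0,0,0,0,0,-0.03,0,0,0,0,0,-0.03,0,0,0,0,0,-0.03,0,0,-10.6,0,0,-0.03,0,0,-10.6,0,0,-0.03,0,0,-10.6,0,0,0,0,0,0]
}}

```text
time_s: 38.62
position: [690.4, -5.4, 188.7]
tool_rot: [-0.691, 3.062, -0.001]
force: [-0.3, -0.0, -2.5]
finger_gap: 58.6
grip_force: 65.3
```

```bash
python3 - <<'E'
from h import *
from rig import ctrl
P,R=st(ctrl);print("y ang",np.degrees(np.arctan2(R[1,1],R[0,1])))
go(P,R,[454.3,345.7,P[2]])
E
```

```text
t 38.62 pos [690.4  -5.4 188.7] gap 58.6 F [-0.3 -0.  -2.5] j [  -5.   36.   70.    0.   74. -121.]
y ang 115.45449932091506
tool shift mm [ 62.3 418.5  -0.7]
```

{"api": "carry_out", "payload": {
  "increments": [0.0052,0.0349,0,0,0,0,0.0052,0.0349,0,0,0,0,0.0052,0.0349,0,0,0,0,0.0052,0.0349,0,0,0,0,0.0052,0.0349,0,0,0,0,0.0052,0.0349,0,0,0,0]
}}

```text
time_s: 39.38
position: [569.8, 171.3, 185.0]
tool_rot: [0.684, -3.063, -0.002]
force: [1.0, -0.5, -2.5]
finger_gap: 58.6
grip_force: 65.2
```

{"api": "carry_out", "payload": {
  "increments": [0.0052,0.0349,0,0,0,0,0.0052,0.0349,0,0,0,0,0.0052,0.0349,0,0,0,0,0.0052,0.0349,0,0,0,0,0.0052,0.0349,0,0,0,0,0.0052,0.0349,0,0,0,0,0,0,0.03,0,0,0,0,0,0.02,0,0,0]
}}

```text
time_s: 40.38
position: [451.8, 346.3, 134.5]
tool_rot: [0.686, -3.062, -0.001]
force: [-0.8, -0.3, -3.0]
finger_gap: 59.2
grip_force: 65.2
```

{"api": "carry_out", "payload": {
  "increments": [0,0,0.02,0,0,0,0,0,0.01,0,0,0,0,0,0,0,0,0]
}}

```text
time_s: 40.75
position: [452.4, 346.1, 105.5]
tool_rot: [0.688, -3.062, -0.001]
force: [-0.4, 0.6, -2.3]
finger_gap: 58.6
grip_force: 65.2
```

```bash
python3 - <<'E'
from h import *
from rig import ctrl
for i in range(3):
    P,R=st(ctrl);go(P,R,[454.3,345.7,P[2]])
    print("y ang",np.degrees(np.arctan2(R[1,1],R[0,1])))
    ctrl.grab_frame("wrist")
E
```

```text
t 40.75 pos [452.4 346.1 105.5] gap 58.6 F [-0.4  0.6 -2.3] j [ 31.  33.  93.   0.  55. -84.]
tool shift mm [-1.6 -1.1 -0. ]
y ang 115.31941190491762
t 40.8 pos [452.8 346.3 106.2] gap 58.7 F [ 0.2 -0.1 -2.1] j [ 31.  33.  93.   0.  55. -84.]
tool shift mm [-1.1 -1.2 -0. ]
y ang 115.33728549008774
t 40.85 pos [453.1 346.5 106.5] gap 58.7 F [-0.8 -0.4 -1.4] j [ 31.  33.  93.   0.  55. -84.]
tool shift mm [-0.8 -1.2 -0. ]
y ang 115.35183176313485
```

{"api": "carry_out", "payload": {
  "increments": [-0.001,-0.0012,0.012,0,0,-0.3,0,0,0.007,0,0,0,0,0,0.003,0,0,0,0,0,0.001,0,0,0,0,0,0,0,0,0]
}}

```text
time_s: 41.52
position: [454.2, 345.8, 83.2]
tool_rot: [0.698, -3.061, -0.002]
force: [0.1, 0.4, -2.2]
finger_gap: 58.9
grip_force: 65.2
```

{"api": "carry_out", "payload": {
  "increments": [0,0,0.001,0,0,0,0,0,0,0,0,0]
}}

```text
time_s: 41.78
position: [454.3, 345.8, 83.0]
tool_rot: [0.699, -3.062, -0.002]
force: [-5.1, -2.9, 14.7]
finger_gap: 58.4
grip_force: 67.4
```

```bash
python3 - <<'E'
from h import *
from rig import ctrl
P,R=st(ctrl);go(P,R,[454.3,345.7,P[2]])
E
```

```text
t 41.77 pos [454.3 345.8  83. ] gap 58.4 F [-5.1 -2.9 14.7] j [ 31.  35.  94.   0.  52. -85.]
tool shift mm [ 0.1 -0.1 -0. ]
```

Contact came at the expected height. I release and look.

{"api": "carry_out", "payload": {
  "increments": [0,0,0,0,0,0,0,0,0,0,0,0,0,0,0,0,0,0,0,0,0,0,0,0,0,0,0,0,0,0],
  "hand": 0.085
}}

```text
time_s: 42.4
position: [454.2, 345.7, 82.0]
tool_rot: [0.698, -3.061, -0.002]
force: [-0.6, -0.3, -0.7]
finger_gap: 85.0
grip_force: 0.0
```

{"api": "carry_out", "payload": {
  "increments": [0,0,-0.02,0,0,0,0,0,-0.03,0,0,0,0,0,-0.03,0,0,0,0,0,-0.03,0,0,0,0,0,-0.03,0,0,0,0,0,0,0,0,0]
}}

```text
time_s: 43.15
position: [455.5, 346.2, 224.2]
tool_rot: [-0.698, 3.061, 0.004]
force: [0.6, 0.4, -0.6]
finger_gap: 84.8
grip_force: 0.0
```

```bash
python3 - <<'E'
from h import *
from rig import ctrl
P,R=st(ctrl)
W=snap(ctrl,"wrist","w7");print("at106");lids(W,106);print("at 44");lids(W,44);tray(W)
a=np.radians(103.3);Rt=np.c_[[0,0,0],[np.cos(a),np.sin(a),0],[0,0,-1]];Rt[:,0]=np.cross(Rt[:,1],Rt[:,2])
for X in([556.5,-3,P[2]],[430.5,142.5,P[2]]):print(np.degrees(Ro.from_matrix(R.T@Rt).as_rotvec()).round(1),(Rt.T@(np.array(X)-P)).round(1))
E
```

```text
t 43.15 pos [455.5 346.2 224.2] gap 84.8 F [ 0.6  0.4 -0.6] j [ 31.  24.  85.   0.  70. -85.]
at106
[256.7  28.5] 2327 ctr [334.4 255.9] size [ 36.8 123.7] long 118.4
[113.9  89.3] 2161 ctr [424.2 176.4] size [52.2 36.8] long 12.9
[  6.  148.5] 633 ctr [522.8  67.1] size [52.4 22.2] long 16.1
[275.8 201.7] 6345 ctr [456.1 345.7] size [78.2 58.8] long 25.7
[537.1 242.1] 3701 ctr [361.2 640.9] size [111.2  92.6] long 11.2
[ 66.6 283. ] 800 ctr [634.8 179.2] size [54.2 40.7] long 61.4
[ 45.5 300. ] 642 ctr [677.  153.6] size [49.2 51.5] long 158.6
at 44
[256.7  28.5] 2327 ctr [320.9 242.2] size [ 45.5 153.2] long 118.4
[113.9  89.3] 2161 ctr [432.1 143.7] size [64.6 45.5] long 12.9
[  6.  148.5] 633 ctr [554.2   8.3] size [64.9 27.4] long 16.1
[275.8 201.7] 6345 ctr [471.5 353.4] size [96.9 72.8] long 25.7
[537.1 242.1] 3701 ctr [354.  718.9] size [137.7 114.7] long 11.2
[ 66.6 283. ] 800 ctr [692.9 147.1] size [67.1 50.4] long 61.4
[ 45.5 300. ] 642 ctr [745.2 115.4] size [61.  63.8] long 158.6
tray? [278.7 155.9] 2157 [454.5 346.3] [109.4  90.5] 25.6
[ 0.1  0.1 12.4] [ -18.  -363.1    0. ]
[ 0.1  0.1 12.4] [  71.1 -192.5    0. ]
```

The second wide tin is at (456.1,345.7), 25.7°, so the stack is good. Next is narrow tin N2.

{"api": "carry_out", "payload": {
  "increments": [0,0,0,0,0,6.2,0,0,0,0,0,6.2,0.0118,-0.0321,0,0,0,0,0.0118,-0.0321,0,0,0,0,0.0118,-0.0321,0,0,0,0,0.0118,-0.0321,0,0,0,0,0.0118,-0.0321,0,0,0,0,0.0118,-0.0321,0,0,0,0]
}}

```text
time_s: 44.2
position: [429.1, 140.8, 221.0]
tool_rot: [0.364, -3.117, -0.001]
force: [-0.2, -0.2, -0.6]
finger_gap: 84.9
grip_force: 0.0
```

{"api": "carry_out", "payload": {
  "increments": [0,0,0.02,0,0,0,0,0,0,0,0,0,0,0,0,0,0,0]
}}

```text
time_s: 44.58
position: [429.9, 142.2, 202.0]
tool_rot: [0.364, -3.118, -0.001]
force: [0.1, -0.0, -0.0]
finger_gap: 85.2
grip_force: 0.0
```

```bash
python3 - <<'E'
from h import *
from rig import ctrl
P,R=st(ctrl)
W=snap(ctrl,"wrist","w8");lids(W,44);print("y ang",np.degrees(np.arctan2(R[1,1],R[0,1])))
T=load("top0");print(tri([ray(T,(222.3,265.8)),ray(W,min([b[0] for b in blobs(((lambda h:(h[...,1]<40)&(h[...,2]>165))(cv2.cvtColor(W["image"],cv2.COLOR_RGB2HSV))),400)],key=lambda c:np.hypot(*(c-proj(W,[430,142,44],True)))),True)]))
go(P,R,[431,142.7,P[2]])
E
```

```text
t 44.58 pos [429.9 142.2 202. ] gap 85.2 F [ 0.1 -0.  -0. ] j [ 11.  17. 103.   0.  61. -93.]
[398.  107.4] 2902 ctr [329.8 233.6] size [ 46.3 152.9] long 133.2
[275.5 193.3] 3203 ctr [431.6 141.7] size [65.7 46. ] long 13.0
[440.4 245. ] 533 ctr [453.6 330.1] size [50.8 98.4] long 168.1
[472.4 277.3] 3188 ctr [480.7 400.7] size [101.9  75.9] long 25.6
[123.3 269.3] 1772 ctr [556.1  -3.3] size [66.8 47.9] long 13.2
y ang 103.32672237987272
(array([428.61808118, 141.30234754,  52.77199586]), np.float64(0.3529572680503576))
tool shift mm [-1.2  0.3 -0. ]
```

{"api": "carry_out", "payload": {
  "increments": [-0.0012,0,0.03,0,0,0,0,0,0.03,0,0,0,0,0,0.03,0,0,0,0,0,0.03,0,0,0,0,0,0.03,0,0,0,0,0,0.02,0,0,0,0,0,0.011,0,0,0,0,0,0,0,0,0]
}}

```text
time_s: 45.62
position: [430.7, 142.5, 20.8]
tool_rot: [0.364, -3.118, -0.001]
force: [-0.5, 0.8, -0.1]
finger_gap: 85.3
grip_force: 0.0
```

{"api": "carry_out", "payload": {
  "increments": [0,0,0,0,0,0,0,0,0,0,0,0,0,0,0,0,0,0,0,0,0,0,0,0,0,0,0,0,0,0,0,0,0,0,0,0],
  "hand": 0.036
}}

```text
time_s: 46.38
position: [431.1, 142.4, 21.8]
tool_rot: [0.364, -3.12, -0.002]
force: [-1.0, -0.0, 14.1]
finger_gap: 44.8
grip_force: 59.7
```

{"api": "carry_out", "payload": {
  "increments": [0,0,-0.01,0,0,0,0,0,-0.03,0,0,0,0,0,-0.03,0,0,0,0,0,-0.03,0,0,0,0,0,-0.03,0,0,-6.1,0,0,-0.03,0,0,-6.1,0,0,-0.02,0,0,0,0,0,0,0,0,0]
}}

```text
time_s: 47.38
position: [431.6, 142.3, 202.5]
tool_rot: [-0.693, 3.063, 0.002]
force: [0.6, -0.9, -1.6]
finger_gap: 45.0
grip_force: 62.6
```

```bash
python3 - <<'E'
from h import *
from rig import ctrl
P,R=st(ctrl);print("y ang",np.degrees(np.arctan2(R[1,1],R[0,1])))
go(P,R,[455,346,P[2]])
E
```

```text
t 47.38 pos [431.6 142.3 202.5] gap 45.0 F [ 0.6 -0.9 -1.6] j [  11.   17.  102.    0.   61. -105.]
y ang 115.4954900467769
tool shift mm [-108.8  173.8    0.3]
```

{"api": "carry_out", "payload": {
  "increments": [-0.0155,0.0248,0,0,0,0,-0.0155,0.0248,0,0,0,0,-0.0155,0.0248,0,0,0,0,-0.0155,0.0248,0,0,0,0,-0.0155,0.0248,0,0,0,0,-0.0155,0.0248,0,0,0,0,-0.0155,0.0248,0,0,0,0,0,0,0.02,0,0,0]
}}

```text
time_s: 48.38
position: [454.6, 347.5, 180.6]
tool_rot: [0.696, -3.063, -0.003]
force: [-0.5, -0.8, -2.0]
finger_gap: 44.8
grip_force: 62.7
```

{"api": "carry_out", "payload": {
  "increments": [0,0,0.02,0,0,0,0,0,0.015,0,0,0,0,0,0,0,0,0,0,0,0,0,0,0]
}}

```text
time_s: 48.88
position: [454.4, 345.7, 146.4]
tool_rot: [0.693, -3.063, -0.002]
force: [-0.1, -0.2, -1.5]
finger_gap: 44.6
grip_force: 62.6
```

```bash
python3 - <<'E'
from h import *
from rig import ctrl
for i in range(3):
    P,R=st(ctrl);go(P,R,[455,346,P[2]]);print("y ang",np.degrees(np.arctan2(R[1,1],R[0,1])))
    ctrl.grab_frame("wrist")
E
```

```text
t 48.88 pos [454.4 345.7 146.4] gap 44.6 F [-0.1 -0.2 -1.5] j [ 31.  30.  90.   0.  60. -84.]
tool shift mm [-0.7  0.  -0. ]
y ang 115.49419005265563
t 48.92 pos [454.5 345.8 146.7] gap 44.8 F [-0.1  0.3 -0.6] j [ 31.  29.  90.   0.  60. -84.]
tool shift mm [-0.6 -0.  -0. ]
y ang 115.49484681140817
t 48.98 pos [454.5 345.8 146.7] gap 45.0 F [ 0.2 -0.3 -1.1] j [ 31.  29.  90.   0.  60. -84.]
tool shift mm [-0.5 -0.  -0. ]
y ang 115.49908225346847
```

{"api": "carry_out", "payload": {
  "increments": [-0.0003,0,0.01,0,0,0,0,0,0.005,0,0,0,0,0,0.002,0,0,0,0,0,0.0015,0,0,0,0,0,0,0,0,0]
}}

```text
time_s: 49.65
position: [454.4, 345.8, 127.9]
tool_rot: [0.693, -3.063, -0.002]
force: [-1.3, -1.2, 3.7]
finger_gap: 44.7
grip_force: 63.1
```

{"api": "carry_out", "payload": {
  "increments": [0,0,0.001,0,0,0,0,0,0,0,0,0]
}}

```text
time_s: 49.9
position: [454.5, 345.9, 127.8]
tool_rot: [0.693, -3.063, -0.002]
force: [-6.2, -4.5, 21.0]
finger_gap: 44.9
grip_force: 65.3
```

{"api": "carry_out", "payload": {
  "increments": [0,0,-0.0007,0,0,0,0,0,0,0,0,0]
}}

```text
time_s: 50.15
position: [454.5, 345.8, 127.9]
tool_rot: [0.693, -3.063, -0.002]
force: [-3.8, -1.6, 11.4]
finger_gap: 44.7
grip_force: 64.0
```

{"api": "carry_out", "payload": {
  "increments": [0,0,0,0,0,0,0,0,0,0,0,0,0,0,0,0,0,0,0,0,0,0,0,0,0,0,0,0,0,0,0,0,0,0,0,0],
  "hand": 0.085
}}

```text
time_s: 50.9
position: [454.3, 345.8, 127.2]
tool_rot: [0.693, -3.062, -0.002]
force: [0.4, -0.1, -0.2]
finger_gap: 85.0
grip_force: 0.0
```

{"api": "carry_out", "payload": {
  "increments": [0,0,-0.02,0,0,0,0,0,-0.03,0,0,0,0,0,-0.03,0,0,0,0,0,-0.03,0,0,0,0,0,0,0,0,0]
}}

```text
time_s: 51.52
position: [455.5, 346.3, 239.4]
tool_rot: [-0.693, 3.062, 0.004]
force: [-0.3, 0.1, -0.5]
finger_gap: 84.8
grip_force: 0.0
```

```bash
python3 - <<'E'
from h import *
from rig import ctrl
P,R=st(ctrl)
W=snap(ctrl,"wrist","w9");lids(W,150);tray(W)
a=np.radians(103.3);Rt=np.c_[[0,0,0],[np.cos(a),np.sin(a),0],[0,0,-1]];Rt[:,0]=np.cross(Rt[:,1],Rt[:,2])
for X in([556.3,-3.3,P[2]],):print(np.degrees(Ro.from_matrix(R.T@Rt).as_rotvec()).round(1),(Rt.T@(np.array(X)-P)).round(1))
E
```

```text
t 51.52 pos [455.5 346.3 239.4] gap 84.8 F [-0.3  0.1 -0.5] j [ 31.  23.  84.   0.  72. -84.]
[257.1  31.9] 2300 ctr [343.1 264.9] size [ 31.1 105.5] long 118.6
[  9.7 147.3] 968 ctr [504.4  98.7] size [45.2 29.9] long 16.1
[275.8 203.9] 6115 ctr [450.2 342.9] size [75.2 49.6] long 25.4
[531.9 234.7] 4052 ctr [366.  588.5] size [93.7 78. ] long 11.2
[ 72.9 278.6] 787 ctr [598.2 199.9] size [46.4 35.7] long 58.4
[ 52.8 295.7] 800 ctr [632.4 178.7] size [41.5 45.1] long 149.5
tray? [278.7 155.7] 2017 [454.6 346.2] [110.2  90.7] 25.4
[ 0.1  0.1 12.2] [ -17.6 -363.4    0. ]
```

{"api": "carry_out", "payload": {
  "increments": [0,0,0,0,0,6.1,0,0,0,0,0,6.1,-0.0016,-0.033,0,0,0,0,-0.0016,-0.033,0,0,0,0,-0.0016,-0.033,0,0,0,0,-0.0016,-0.033,0,0,0,0,-0.0016,-0.033,0,0,0,0,-0.0016,-0.033,0,0,0,0]
}}

```text
time_s: 52.58
position: [509.2, 154.1, 235.9]
tool_rot: [0.363, -3.117, -0.001]
force: [0.0, 0.1, -0.2]
finger_gap: 84.8
grip_force: 0.0
```

{"api": "carry_out", "payload": {
  "increments": [-0.0016,-0.033,0,0,0,0,-0.0016,-0.033,0,0,0,0,-0.0016,-0.033,0.01,0,0,0,-0.0016,-0.033,0.01,0,0,0,-0.0016,-0.033,0.02,0,0,0,0,0,0,0,0,0,0,0,0,0,0,0]
}}

```text
time_s: 53.45
position: [554.7, -3.1, 196.3]
tool_rot: [0.363, -3.117, -0.002]
force: [-0.2, -0.3, -0.0]
finger_gap: 85.0
grip_force: 0.0
```

```bash
python3 - <<'E'
from h import *
from rig import ctrl
P,R=st(ctrl)
W=snap(ctrl,"wrist","w10");lids(W,44);print("y ang",np.degrees(np.arctan2(R[1,1],R[0,1])))
go(P,R,[556.3,-3.3,P[2]])
E
```

```text
t 53.45 pos [554.7  -3.1 196.3] gap 85.0 F [-0.2 -0.3 -0. ] j [  -7.   25.   90.    0.   66. -110.]
[517.2  53.9] 1695 ctr [330.7 212.3] size [ 46.6 155.1] long 119.3
[17.9 85.2] 1696 ctr [ 490.5 -314.9] size [61.7 70.2] long 102.7
[553.1 187.1] 440 ctr [465.7 331.7] size [83.9 18.6] long 24.6
[273.3 195.5] 3379 ctr [557.6  -5.4] size [66.6 46.3] long 13.9
[  9.1 245.1] 512 ctr [ 698.4 -325. ] size [37.8 89.2] long 172.8
[354.7 328.2] 1429 ctr [692.6 122. ] size [73.1 52.7] long 41.7
y ang 103.28559006413147
tool shift mm [-1.5 -0.5 -0. ]
```

{"api": "carry_out", "payload": {
  "increments": [-0.0018,-0.0016,0.03,0,0,-0.3,0,0,0.03,0,0,0,0,0,0.03,0,0,0,0,0,0.03,0,0,0,0,0,0.03,0,0,0,0,0,0.015,0,0,0,0,0,0.01,0,0,0,0,0,0,0,0,0]
}}

```text
time_s: 54.5
position: [557.0, -4.3, 21.9]
tool_rot: [0.372, -3.117, -0.001]
force: [0.0, -0.0, 0.2]
finger_gap: 85.2
grip_force: 0.0
```

{"api": "carry_out", "payload": {
  "increments": [0,0,0,0,0,0,0,0,0,0,0,0,0,0,0,0,0,0,0,0,0,0,0,0,0,0,0,0,0,0,0,0,0,0,0,0],
  "hand": 0.036
}}

```text
time_s: 55.25
position: [557.3, -4.6, 22.7]
tool_rot: [0.372, -3.119, -0.001]
force: [-2.0, -0.2, 10.8]
finger_gap: 44.9
grip_force: 61.7
```

{"api": "carry_out", "payload": {
  "increments": [0,0,-0.01,0,0,0,0,0,-0.03,0,0,0,0,0,-0.03,0,0,0,0,0,-0.03,0,0,0,0,0,-0.03,0,0,-6,0,0,-0.03,0,0,-6,0,0,-0.03,0,0,0,0,0,-0.03,0,0,0]
}}

```text
time_s: 56.25
position: [557.0, -4.6, 243.5]
tool_rot: [0.696, -3.062, -0.002]
force: [-1.0, -0.7, -1.7]
finger_gap: 44.6
grip_force: 61.7
```

```bash
python3 - <<'E'
from h import *
from rig import ctrl
P,R=st(ctrl);print("y ang",np.degrees(np.arctan2(R[1,1],R[0,1])))
go(P,R,[455,346,P[2]])
E
```

```text
t 56.25 pos [557.   -4.6 243.5] gap 44.6 F [-1.  -0.7 -1.7] j [  -7.   22.   86.    0.   72. -122.]
y ang 115.60216619470111
tool shift mm [-59.5 360.3   0.4]
```

{"api": "carry_out", "payload": {
  "increments": [-0.0054,0.0328,0,0,0,0,-0.0054,0.0328,0,0,0,0,-0.0054,0.0328,0,0,0,0,-0.0054,0.0328,0,0,0,0,-0.0054,0.0328,0,0,0,0,-0.0054,0.0328,0,0,0,0]
}}

```text
time_s: 57.0
position: [501.0, 187.8, 242.7]
tool_rot: [0.696, -3.062, -0.002]
force: [0.3, 0.9, -1.8]
finger_gap: 45.0
grip_force: 61.9
```

{"api": "carry_out", "payload": {
  "increments": [-0.0054,0.0327,0,0,0,0,-0.0054,0.0327,0,0,0,0,-0.0054,0.0327,0,0,0,0,-0.0054,0.0327,0,0,0,0,-0.0054,0.0327,0,0,0,0,0,0,0.02,0,0,0,0,0,0.02,0,0,0,0,0,0.01,0,0,0]
}}

```text
time_s: 58.0
position: [454.6, 345.7, 191.8]
tool_rot: [0.696, -3.061, -0.001]
force: [-0.7, 0.7, -1.6]
finger_gap: 44.9
grip_force: 61.8
```

{"api": "carry_out", "payload": {
  "increments": [0,0,0,0,0,0,0,0,0,0,0,0]
}}

```text
time_s: 58.25
position: [455.5, 346.1, 193.1]
tool_rot: [0.696, -3.063, -0.002]
force: [1.5, -0.0, -0.7]
finger_gap: 44.8
grip_force: 61.8
```

```bash
python3 - <<'E'
from h import *
from rig import ctrl
P,R=st(ctrl);ctrl.grab_frame("wrist");P,R=st(ctrl);go(P,R,[455,346,P[2]]);print("y ang",np.degrees(np.arctan2(R[1,1],R[0,1])))
E
```

```text
t 58.25 pos [455.5 346.1 193.1] gap 44.8 F [ 1.5 -0.  -0.7] j [ 31.  26.  87.   0.  66. -84.]
t 58.3 pos [455.5 346.1 193.1] gap 44.9 F [-0.   0.2 -0.7] j [ 31.  26.  87.   0.  66. -84.]
tool shift mm [0.5 0.1 0. ]
y ang 115.59694960970967
```

{"api": "carry_out", "payload": {
  "increments": [0.0008,0,0.01,0,0,0,0,0,0.006,0,0,0,0,0,0.0025,0,0,0,0,0,0.001,0,0,0,0,0,0,0,0,0]
}}

```text
time_s: 58.92
position: [454.4, 345.7, 172.9]
tool_rot: [0.696, -3.062, -0.002]
force: [0.5, -0.6, -1.4]
finger_gap: 44.4
grip_force: 61.8
```

{"api": "carry_out", "payload": {
  "increments": [0,0,0.0005,0,0,0,0,0,0,0,0,0]
}}

```text
time_s: 59.18
position: [454.6, 345.7, 172.7]
tool_rot: [0.696, -3.062, -0.002]
force: [-1.3, -0.8, 5.8]
finger_gap: 44.7
grip_force: 62.6
```

Contact is gentle. I release, retreat well clear and check everything.

{"api": "carry_out", "payload": {
  "increments": [0,0,0,0,0,0,0,0,0,0,0,0,0,0,0,0,0,0,0,0,0,0,0,0,0,0,0,0,0,0,0,0,0,0,0,0],
  "hand": 0.085
}}

```text
time_s: 59.92
position: [454.4, 345.6, 172.2]
tool_rot: [0.696, -3.062, -0.002]
force: [-0.4, -0.0, 0.4]
finger_gap: 84.8
grip_force: 0.0
```

{"api": "carry_out", "payload": {
  "increments": [0,0,-0.02,0,0,0,0,0,-0.03,0,0,0,0,0,-0.03,0,0,0,0,0,-0.03,0,0,0,0,0,-0.02,0,0,0,0,0,0,0,0,0]
}}

```text
time_s: 60.68
position: [455.2, 345.9, 303.5]
tool_rot: [-0.696, 3.063, 0.003]
force: [0.3, -0.3, -0.6]
finger_gap: 84.9
grip_force: 0.0
```

{"api": "carry_out", "payload": {
  "increments": [0.01,-0.03,0,0,0,0,0.01,-0.03,0,0,0,0,0.01,-0.03,0,0,0,0,0.01,-0.03,0,0,0,0,0.01,-0.03,0,0,0,0,0.01,-0.03,0,0,0,0,0,0,0,0,0,0]
}}

```text
time_s: 61.55
position: [478.1, 155.7, 301.1]
tool_rot: [0.692, -3.061, -0.001]
force: [-0.8, -0.0, 0.1]
finger_gap: 85.0
grip_force: 0.0
```

```bash
python3 - <<'E'
from h import *
from rig import ctrl
P,R=st(ctrl)
S=snap(ctrl,"scene","s20");T=snap(ctrl,"top","t20");W=snap(ctrl,"wrist","w20")
lids(W,194)
for n,f,fi in(("S",S,0),("T",T,0),("W",W,1)):print(n,proj(f,[454.5,346,194],fi).round(),proj(f,[454.5,346,6],fi).round())
a=cv2.resize(S["image"][180:330,60:193],None,fx=2,fy=2);c=cv2.resize(S["image"][60:210,260:393],None,fx=2,fy=2)
b=cv2.resize(T["image"][160:310,345:478],None,fx=2,fy=2)
d=cv2.resize(T["image"][200:300,100:367],None,fx=1.5,fy=3)
out=np.hstack([a,c,b]);cv2.imwrite("pics/c10.png",cv2.cvtColor(out,cv2.COLOR_RGB2BGR))
cv2.imwrite("pics/w20c.png",cv2.cvtColor(np.hstack([W["image"],T["image"][200:300,90:230].repeat(4,0)[:420,:].repeat(1,1)])[:, :700],cv2.COLOR_RGB2BGR))
print(out.shape)
E
```

```text
t 61.55 pos [478.1 155.7 301.1] gap 85.0 F [-0.8 -0.   0.1] j [  11.   15.   88.    0.   78. -104.]
[387.3  94.8] 1949 ctr [356.5 189.4] size [29.7 98.5] long 119.1
[399.8 209.7] 422 ctr [437.8 251.4] size [31.7 60.7] long 168.6
[414.5 229.5] 1200 ctr [445.7 286.3] size [59.7 45.6] long 25.2
[430.4 240. ] 506 ctr [447.3 295.3] size [34.2 63.9] long 172.5
[458.1 264.4] 2517 ctr [455.2 341.3] size [67.8 49.6] long 25.8
[542.3 302.6] 2151 ctr [459.6 502.2] size [182.5  94.4] long 52.8
[ 28.4 286.2] 474 ctr [680.1 -51.6] size [51.3 52.9] long 119.2
[201.9 309. ] 2175 ctr [598.3 137.4] size [74.7 40.2] long 5.3
S [313. 117.] [311. 174.]
T [136. 251.] [152. 259.]
W [462. 267.] [398. 212.]Traceback (most recent call last):
  File "<stdin>", line 11, in <module>
    return _nx.concatenate(arrs, 1, dtype=dtype, casting=casting)
           ~~~~~~~~~~~~~~~^^^^^^^^^^^^^^^^^^^^^^^^^^^^^^^^^^^^^^^
ValueError: all the input array dimensions except for the concatenation axis must match exactly, but along dimension 0, the array at index 0 has size 420 and the array at index 1 has size 400
```

View pics/c10.png

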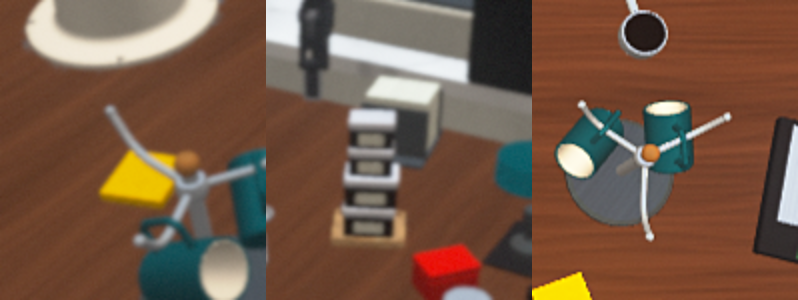

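The final views show one four-tin column in the tray (crop x≈370, y 110–240), and both mugs hanging by their handles on separate arms: (590,145) and (667,135) in the top view. I hand in.

```bash
python3 -c "
from rig import ctrl
print(ctrl.sign_off())"
```

```text
the job is handed in; nothing more can be done
None
```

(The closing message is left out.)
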